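# Clamp a glass condenser with a ratchet knob until it clicks

### The job

The glass condenser in its sloping cradle is not clamped yet. Tighten the green ratchet knob on the clamp bridge over it, clockwise as seen looking down on the knob, until it is tight and then slips with a click at least twice; leave it tight, let go, and do not knock the glass or shift the glassware standing around.

Things in the scene. Friction and masses are not known exactly. Their poses are not given: they have to be found in the camera images.
- cradle: Dark steel base plate 170 x 130 x 12 mm, fixed, with an aluminium trough on a pedestal and a bridge over it (26 mm along the trough, 86 mm wide). Origin: centre of the plate's underside; z up. The trough rises at 35 degrees towards +x. The clamp screw's axis is square to it, leaning 35 degrees from vertical towards the cradle's -x, through the point 110 mm above the origin.
- condenser: Glass condenser with blue inner tube and red end rings, 254 mm long, jacket 36 mm in diameter, in the trough under the bridge; it cannot be shifted. Origin on its axis under the screw (110 mm above the cradle's origin), x along the glass uphill.
- knob_grip (a point): On the knob's axis, inside the green grip bar, 12.5 mm below its outer face. z points out along the axis (up, leaning 35 degrees); x along the bar. The bar is 52 mm long (x), 16 mm wide (y), 36 mm tall (z), free above; white mark on its +x end, either half turn grips alike. It stands on a green ribbed disc, 54 mm across, whose face is 23.5 mm below this point; glass begins 72 mm below.
- spindle (a joint): Turn of the clamp screw in rad, growing clockwise (looking down on the knob): starts between 0 and 0.9 and is fully tight, pad on the glass, at its stop, 1.5. It needs about 0.04 N m, and the knob carries it along through the ratchet.
- knob (a joint): Slip of the knob on the screw in rad, growing clockwise: near 0 until the screw is tight; then at the set torque (about 0.12 N m) it slips over the ratchet, 0.524 rad a click. Let go between clicks it springs into a notch: two clicks read 1.05. Turning back loosens the screw. In all the knob must turn 1.65 to 2.55 rad, more than one grip allows most arms: let go, grip again.
- reagent: Small amber bottle with a yellow cap, 68 mm in diameter, 150 mm tall, standing loose on the bench; origin under its centre. Leave alone.
- flask: Round glass flask on a cork ring, 72 mm in diameter, 122 mm tall, loose; origin under its centre. Leave alone.
- funnel: White plastic funnel standing mouth down, 72 mm in diameter, 75 mm tall, loose; origin under its centre. Leave alone.
- pawl_seat (a point): Ratchet pawl: brass pin on a steel arm beside the knob's disc, turning with the screw. The point lies 40 mm out from the axis and 27.5 mm below the grip point along the axis; nothing of the pawl reaches farther out than 45 mm or higher than 22 mm below the grip point.

How it is judged:
By the outcome, as a careful person would: the job done as asked, in the order asked, and still so for the second after the job is handed in, with the robot touching nothing.
It also fails if it takes over 46 s, if anything falls off the work surface, if the arm or the gripper's body presses on something with over 40 N, if the wrist force passes 120 N, or if a joint passes its speed limit or range.

### The arm

A 7-joint arm with a two-finger parallel gripper is mounted at the origin on the work surface. World frame = base frame: x ahead of the robot, y to its left, z up, the work surface at z = 0. Lengths are in m, angles in rad, forces in N, time in s.
With the tool pointing down it reaches from about 0.4 to 0.85 m from the base axis. Payload 10.4 kg.
Tool frame: the origin (TCP) lies midway between the tips of the shut fingers; the grasp point (between the pads) lies 19 mm behind it (r.tcp_to_grasp is the z of the grasp point in the tool frame, in m); z points along the fingers, x is the direction in which the jaws open and shut, and the axes are right-handed (so a half turn about z gives the same grasp; the last joint's range is limited). The gripper opens to 87 mm and grips with 3 to 60 N. Pads are 19 mm wide; open, the fingers measure 117 mm over their backs; the gripper's body (75 mm by 190 mm) begins 51 mm behind the grasp point.
Start: joints at [-1.251, 0.332, -0.065, 1.46, 0.022, 1.35, -0.088], TCP at [0.21, 0.589, 0.223] pointing down, gripper open.
Joint ranges: [-2.6, 2.6], [-0.5, 2.12], [-1.47, 1.34], [0.16, 2.42], [-1.27, 4.41], [0.06, 2.06], [-2.6, 2.6]. Speed limits (rad/s): [2.22, 2.22, 2.79, 2.79, 3.14, 3.14, 3.14].

### API

Orientations are given as a unit quaternion [x, y, z, w].
In Python, from bench import r, camera, close_job gives the robot as it stands. The module is installed in compiled form; this text tells all that it offers.
- The arm moves only by the shell command python3 -m crank 'ROWS' [FORCE]. ROWS is JSON, a list of rows, each an object of numbers: "x", "y", "z": the shift along the tool's x, y, z scaled (see below); "ax", "ay", "az": the turn, a rotation vector about the tool's x, y, z scaled (see below); "claw": the closure, from -1 (fully open) to 1 (shut), so that 0 is half open. A call has exactly 5 rows; each row is the pose to reach, as a shift and turn from the pose commanded when the call began, along the tool's axes at that moment; what a row does not reach only later rows make up. The controller multiplies each number of a shift by 1 m and each number of a turn by 2 rad. A row lasts 1/12 s, in which the tool goes at most 41.7 mm and 7.16 degrees, less where a joint would pass 70% of its speed; a pose out of reach is approached as far as the arm can. A call with a number of a shift or a turn outside -1 to 1 is refused whole. A call with a gripper value outside its range is refused whole. The fingers move at their own pace and stop on an object; FORCE is the grip in N (left out, the last holds). Time passes only in rows, so rows that repeat a pose let the fingers close, or fill a call up. It gives the time, the measured TCP pose, the force and the opening at its end, in the units of the state.
- r.read_state(): the state, without advancing time (a new reading comes with each control period).
- camera(name): name is "scene" or "top"; returns a dict with "color" (384x512x3 uint8, blue, green, red), "fx", "fy", "cx", "cy" (pixels), "D" ([k1, k2, p1, p2, k3] as OpenCV has them; the pictures are not rectified), "eye" and "orientation" of the camera in the world. Camera axes: x right, y down, z forward; pixel columns grow to the right and rows downward; lengths in m; the calibration is good to about 2 mm. A picture is of the moment at which its call begins. There is no depth.
- close_job(): hands the job in, once; it reports no verdict.
The state is a dict: "time": time; "joint_positions": joint angles; "joint_vel": joint speeds; "joint_torque": joint torques, N m; "ee_pos": TCP position; "eef_rot": TCP orientation; "ft_force": force on the tool from outside, world axes, zero at the start; "torque": the same for the moment, N m; "width": finger opening in m.
Only numpy, scipy, OpenCV 4.12 (cv2) and the standard library are available. Lean on these libraries where they do the work, as an engineer would, in place of code of your own. Each camera call takes 0.05 s, during which the arm holds its last target. There are 200 camera calls.

## Working session

There is one attempt and no reset: what is moved stays moved. The work goes in short steps, Python scripts to look and compute and a shell command to move; the robot and the scene stay as the last step left them, time stands still between calls to the robot, and variables do not carry over. Pictures are saved under pics/ and viewed, about 8 in all and at most 12, crops included, and the job is handed in when it is done.

```bash
mkdir -p pics; ls; python3 - <<'E'
from bench import r,camera
import cv2,numpy as np,json
s=r.read_state()
for k,v in s.items(): print(k,np.round(v,4))
print(r.tcp_to_grasp)
for n in("scene","top"):
    c=camera(n); cv2.imwrite(f"pics/{n}0.png",c["color"])
    np.savez(f"{n}0.npz",**c)
    print(n,{k:np.round(v,4).tolist() for k,v in c.items() if k!="color"})
E
```

```text
pics
time 0.0
joint_positions [-1.2506  0.3329 -0.0647  1.461   0.0216  1.3499 -0.0885]
joint_vel [-0.0003  0.0001 -0.0007  0.0005  0.0001  0.0008 -0.001 ]
joint_torque [-7.00000e-04 -6.23261e+01  2.40000e-02 -3.89891e+01 -6.15000e-02
  3.99000e-02  1.00000e-04]
ee_pos [0.21   0.5883 0.2218]
eef_rot [ 8.173e-01  5.762e-01 -5.000e-04  4.000e-04]
ft_force [-0.0833  0.4697 -0.4003]
torque [-0.0023  0.0026  0.029 ]
width 0.0872
-0.0187
scene {'fx': 423.0533, 'fy': 423.0533, 'cx': 266.4369, 'cy': 189.1674, 'D': [-0.0868, 0.0, 0.0, 0.0, 0.0], 'eye': [1.17, -0.1983, 0.9509], 'orientation': [0.7553, 0.5714, -0.1894, -0.2592]}
top {'fx': 472.9428, 'fy': 472.9428, 'cx': 255.4029, 'cy': 194.3753, 'D': [-0.0271, 0.0, 0.0, 0.0, 0.0], 'eye': [0.3178, -0.0108, 1.4899], 'orientation': [0.7101, -0.6982, 0.0575, -0.07]}
```

View pics/scene0.png

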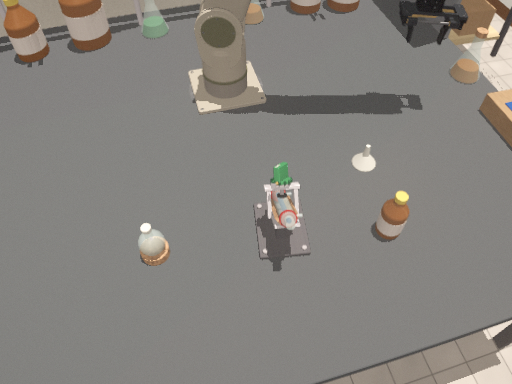

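View pics/top0.png

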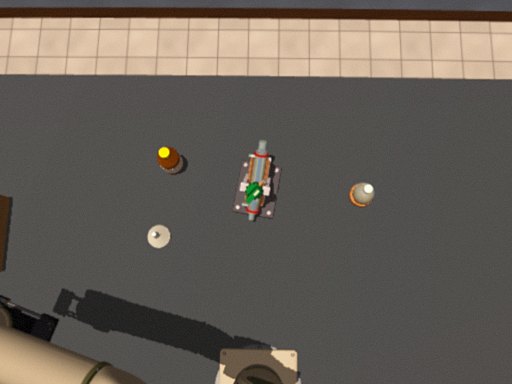

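```bash
python3 - <<'E'
import cv2,numpy as np
a=np.load("top0.npz")["color"];b=np.load("scene0.npz")["color"]
A=cv2.resize(a[130:230,215:305],None,fx=5,fy=5,interpolation=cv2.INTER_CUBIC)[:, :400]
B=cv2.resize(b[155:265,240:320],None,fx=5,fy=5,interpolation=cv2.INTER_CUBIC)
h=max(A.shape[0],B.shape[0])
p=lambda m:cv2.copyMakeBorder(m,0,h-m.shape[0],0,0,cv2.BORDER_CONSTANT)
cv2.imwrite("pics/crop0.png",np.hstack([p(A),p(B)]))
E
```

```text
(no output)
```

View pics/crop0.png

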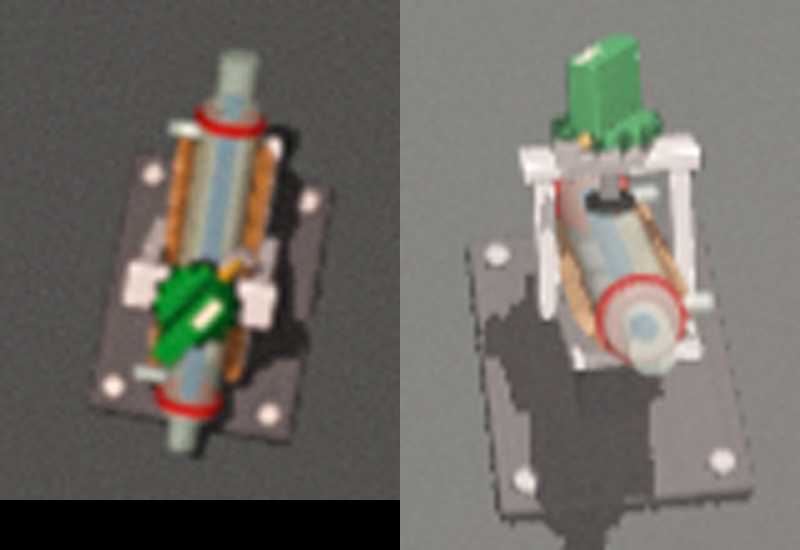

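```bash
cat > h.py <<'E'
import cv2,numpy as np
from scipy.spatial.transform import Rotation as R
def ray(c,px):
    K=np.array([[c["fx"],0,c["cx"]],[0,c["fy"],c["cy"]],[0,0,1.]])
    u=cv2.undistortPoints(np.float64(px).reshape(-1,1,2),K,c["D"]).reshape(-1,2)
    return R.from_quat(c["orientation"]).apply(np.c_[u,np.ones(len(u))])
def plane(c,px,p,n):
    d=ray(c,px); return c["eye"]+d*(((np.asarray(p)-c["eye"])@n)/(d@n))[:,None]
def proj(c,P):
    K=np.array([[c["fx"],0,c["cx"]],[0,c["fy"],c["cy"]],[0,0,1.]])
    Rt=R.from_quat(c["orientation"]).inv()
    return cv2.projectPoints(np.float64(P).reshape(-1,3),Rt.as_rotvec(),-Rt.apply(c["eye"]),K,c["D"])[0].reshape(-1,2)
E
python3 - <<'E'
from h import *
T=np.load("top0.npz");S=np.load("scene0.npz");Z=np.array([0,0,1.])
# bolts refined by centroid of bright pixels near
def at(px,s): return np.array(px)/5+s-0.4
tb=plane(T,[at(p,(215,130)) for p in[(152,174),(310,200),(268,413),(113,385)]],[0,0,.014],Z)
sb=plane(S,[at(p,(240,155)) for p in[(97,253),(125,480),(322,461)]],[0,0,.014],Z)
print(np.round(tb,4));print(np.round(sb,4))
c=tb.mean(0); ux=(tb[0]+tb[1]-tb[2]-tb[3])[:2]; uy=(tb[0]+tb[3]-tb[1]-tb[2])[:2]
print("sizes",np.linalg.norm(ux)/2,np.linalg.norm(uy)/2,np.degrees([np.arctan2(*ux[::-1]),np.arctan2(*uy[::-1])-np.pi/2]))
yaw=np.arctan2(*(ux/np.linalg.norm(ux)+np.array([uy[1],-uy[0]])/np.linalg.norm(uy))[::-1])
s=np.radians(35);Rc=R.from_euler('z',yaw).as_matrix()
n=Rc@[-np.sin(s),0,np.cos(s)]; xt=Rc@[np.cos(s),0,np.sin(s)]; yt=np.cross(n,xt)
P0=np.array([c[0],c[1],.110])
print("yaw",np.degrees(yaw),"axis",n,"grip",P0+.09*n)
for nm,c_,off,cr in(("top",T,(215,130),(slice(170,210),slice(240,268))),("scene",S,(240,155),(slice(158,190),slice(268,296)))):
    im=c_["color"].astype(int);b,g,r_=im[...,0],im[...,1],im[...,2]
    m=np.zeros(g.shape,bool);m[cr]=((g>r_+35)&(g>b+25))[cr]
    v,u=np.nonzero(m);print(nm,"green",len(u),u.min(),u.max(),v.min(),v.max(),u.mean(),v.mean())
top=P0+.1025*n
def loc(X): d=X-top; return np.round(np.c_[d@xt,d@yt]*1e3,1)
print("mark top",loc(plane(T,[at((208,315),(215,130))],top,n)),"scene",loc(plane(S,[at((185,55),(240,155))],top,n)))
print("scene face corners",loc(plane(S,[at(p,(240,155)) for p in[(168,64),(208,36),(239,42),(203,76)]],top,n)))
print("top bar ends",loc(plane(T,[at(p,(215,130)) for p in[(153,350),(170,367),(222,318),(205,298)]],top,n)))
print("pred face centre px",proj(T,top),proj(S,top), (proj(T,top)-[215,130])*5,(proj(S,top)-[240,155])*5+[400,0])
E
```

```text
[[ 0.6844  0.0532  0.014 ]
 [ 0.6687 -0.0484  0.014 ]
 [ 0.5306 -0.0234  0.014 ]
 [ 0.5469  0.0748  0.014 ]]
[[ 0.53   -0.0261  0.014 ]
 [ 0.6686 -0.0496  0.014 ]
 [ 0.6851  0.0495  0.014 ]]
sizes 0.13975148716072 0.10114404815202228 [-9.60548203 -9.09405191]
yaw -9.349766968625413 axis [-0.56595646  0.09318377  0.81915204] grip [0.55674979 0.02240236 0.18372368]
top green 211 245 261 183 203 252.41232227488152 191.82938388625593
scene green 299 271 291 162 184 281.45484949832775 173.9665551839465
mark top [[12.3 -9.9]] scene [[ 18.9 -13.2]]
scene face corners [[ 32.6 -22.7]
 [-13.3   2. ]
 [  3.   14.6]
 [ 58.3 -10. ]]
top bar ends [[-14.9  17.6]
 [-23.5   6.8]
 [ 12.  -17.8]
 [ 22.2  -6.8]]
pred face centre px [[252.09863616 195.94128602]] [[281.13449336 163.19498175]] [[185.49318078 329.70643009]] [[605.67246681  40.97490877]]
```

```bash
cat > plan.py <<'E'
from h import *
s=np.radians(35);yaw=np.radians(-9.35);Rc=R.from_euler('z',yaw).as_matrix()
n=Rc@[-np.sin(s),0,np.cos(s)]; xt=Rc@[np.cos(s),0,np.sin(s)]; yt=np.cross(n,xt)
G=np.array([.5567,.0224,.1837])
def target(up,jaw_deg):   # grasp point 'up' m outward of knob_grip; jaw angle in (xt,yt)
    a=np.radians(jaw_deg); x=np.cos(a)*xt+np.sin(a)*yt
    M=np.c_[x,np.cross(-n,x),-n]; return G+n*(up-.0187),R.from_matrix(M)
def steps(p,q,pt,qt,N):
    for k in range(N):
        f=1/(N-k); rv=(q.inv()*qt).as_rotvec()*f
        d=np.round(q.inv().apply((pt-p)*f),3); t=np.round(rv/2,3)
        print("xyz",d.tolist(),"a",t.tolist(),"deg",np.round(np.degrees(2*np.linalg.norm(t)),1),"mm",np.round(1e3*np.linalg.norm(d)))
        p=p+q.apply(d); q=q*R.from_rotvec(2*t)
    return p,q
E
python3 - <<'E'
from plan import *
from bench import r
s=r.read_state();p=np.array([.21,.589,.223]);q=R.from_quat(s["eef_rot"])
pt,qt=target(.11,54);print(pt)
mid=np.array([.33,.33,.33]); qm=q*R.from_rotvec((q.inv()*qt).as_rotvec()*.5)
p,q=steps(p,q,mid,qm,2);print(p);steps(p,q,pt,qt,3)
E
```

```text
[0.50502821 0.03090789 0.25848858]
xyz [-0.102, 0.1, -0.053] a [-0.071, 0.03, 0.054] deg 10.8 mm 152.0
xyz [-0.087, 0.117, -0.044] a [-0.07, 0.031, 0.055] deg 10.8 mm 152.0
[0.32976888 0.33013104 0.33003066]
xyz [-0.058, 0.094, 0.042] a [-0.047, 0.02, 0.036] deg 7.2 mm 118.0
xyz [-0.053, 0.093, 0.048] a [-0.047, 0.02, 0.036] deg 7.2 mm 117.0
xyz [-0.049, 0.093, 0.055] a [-0.048, 0.021, 0.036] deg 7.3 mm 119.0
```

```bash
A='"claw":-1'
python3 -m crank '[{"x":-0.102,"y":0.1,"z":-0.053,"ax":-0.071,"ay":0.03,"az":0.054,"claw":-1},{"x":-0.102,"y":0.1,"z":-0.053,"ax":-0.071,"ay":0.03,"az":0.054,"claw":-1},{"x":-0.102,"y":0.1,"z":-0.053,"ax":-0.071,"ay":0.03,"az":0.054,"claw":-1},{"x":-0.102,"y":0.1,"z":-0.053,"ax":-0.071,"ay":0.03,"az":0.054,"claw":-1},{"x":-0.102,"y":0.1,"z":-0.053,"ax":-0.071,"ay":0.03,"az":0.054,"claw":-1}]'
python3 -m crank '[{"x":-0.087,"y":0.117,"z":-0.044,"ax":-0.07,"ay":0.031,"az":0.055,"claw":-1},{"x":-0.087,"y":0.117,"z":-0.044,"ax":-0.07,"ay":0.031,"az":0.055,"claw":-1},{"x":-0.087,"y":0.117,"z":-0.044,"ax":-0.07,"ay":0.031,"az":0.055,"claw":-1},{"x":-0.087,"y":0.117,"z":-0.044,"ax":-0.07,"ay":0.031,"az":0.055,"claw":-1},{"x":-0.087,"y":0.117,"z":-0.044,"ax":-0.07,"ay":0.031,"az":0.055,"claw":-1}]'
python3 - <<'E'
from plan import *
from bench import r
s=r.read_state();print(np.round(s["joint_positions"],3))
pt,qt=target(.11,54);steps(s["ee_pos"],R.from_quat(s["eef_rot"]),pt,qt,3)
E
```

```text
time: 0.52
ee_pos: [0.2736, 0.4552, 0.2783]
eef_rot: [0.846, 0.527, 0.067, 0.041]
ft_force: [0.3, 0.4, 0.7]
width: 0.0869
time: 0.93
ee_pos: [0.3326, 0.3257, 0.3318]
eef_rot: [0.867, 0.475, 0.132, 0.079]
ft_force: [0.9, 0.0, 0.6]
width: 0.0871
[-1.165 -0.212  0.067  1.842  0.299  1.386 -0.133]
xyz [-0.057, 0.092, 0.042] a [-0.047, 0.02, 0.035] deg 7.1 mm 116.0
xyz [-0.052, 0.092, 0.048] a [-0.047, 0.02, 0.035] deg 7.1 mm 116.0
xyz [-0.048, 0.091, 0.055] a [-0.048, 0.02, 0.035] deg 7.2 mm 117.0
```

```bash
python3 -m crank '[{"x":-0.057,"y":0.092,"z":0.042,"ax":-0.047,"ay":0.02,"az":0.035,"claw":-1},{"x":-0.057,"y":0.092,"z":0.042,"ax":-0.047,"ay":0.02,"az":0.035,"claw":-1},{"x":-0.057,"y":0.092,"z":0.042,"ax":-0.047,"ay":0.02,"az":0.035,"claw":-1},{"x":-0.057,"y":0.092,"z":0.042,"ax":-0.047,"ay":0.02,"az":0.035,"claw":-1},{"x":-0.057,"y":0.092,"z":0.042,"ax":-0.047,"ay":0.02,"az":0.035,"claw":-1}]'
python3 -m crank '[{"x":-0.052,"y":0.092,"z":0.048,"ax":-0.047,"ay":0.02,"az":0.035,"claw":-1},{"x":-0.052,"y":0.092,"z":0.048,"ax":-0.047,"ay":0.02,"az":0.035,"claw":-1},{"x":-0.052,"y":0.092,"z":0.048,"ax":-0.047,"ay":0.02,"az":0.035,"claw":-1},{"x":-0.052,"y":0.092,"z":0.048,"ax":-0.047,"ay":0.02,"az":0.035,"claw":-1},{"x":-0.052,"y":0.092,"z":0.048,"ax":-0.047,"ay":0.02,"az":0.035,"claw":-1}]'
python3 -m crank '[{"x":-0.048,"y":0.091,"z":0.055,"ax":-0.048,"ay":0.02,"az":0.035,"claw":-1},{"x":-0.048,"y":0.091,"z":0.055,"ax":-0.048,"ay":0.02,"az":0.035,"claw":-1},{"x":-0.048,"y":0.091,"z":0.055,"ax":-0.048,"ay":0.02,"az":0.035,"claw":-1},{"x":-0.048,"y":0.091,"z":0.055,"ax":-0.048,"ay":0.02,"az":0.035,"claw":-1},{"x":-0.048,"y":0.091,"z":0.055,"ax":-0.048,"ay":0.02,"az":0.035,"claw":-1}]'
python3 - <<'E'
from plan import *
from bench import r,camera
s=r.read_state();print(np.round(s["joint_positions"],3))
pt,qt=target(.11,54);steps(s["ee_pos"],R.from_quat(s["eef_rot"]),pt,qt,1)
pt,qt=target(.003,54);steps(s["ee_pos"],R.from_quat(s["eef_rot"]),pt,qt,1)
c=camera("scene");b=camera("top")
B=cv2.resize(c["color"][60:260,200:380],None,fx=3,fy=3,interpolation=cv2.INTER_CUBIC)[:600,:400]
A=cv2.resize(b["color"][110:310,190:320],None,fx=3,fy=3,interpolation=cv2.INTER_CUBIC)[:600,:390]
cv2.imwrite("pics/s1.png",np.hstack([A,B]))
E
```

```text
time: 1.35
ee_pos: [0.3877, 0.2307, 0.3044]
eef_rot: [0.875, 0.441, 0.172, 0.106]
ft_force: [-0.9, 0.0, 0.5]
width: 0.087
time: 1.77
ee_pos: [0.4456, 0.1341, 0.2809]
eef_rot: [0.88, 0.404, 0.214, 0.132]
ft_force: [-0.6, 0.5, -0.1]
width: 0.0866
time: 2.18
ee_pos: [0.504, 0.0365, 0.257]
eef_rot: [0.881, 0.365, 0.255, 0.158]
ft_force: [0.1, 1.1, 0.4]
width: 0.0872
[-0.869 -0.455  0.382  2.231  0.666  0.92   0.003]
xyz [-0.003, 0.005, -0.0] a [-0.001, -0.0, 0.003] deg 0.4 mm 6.0
xyz [-0.003, 0.005, 0.107] a [-0.001, -0.0, 0.003] deg 0.4 mm 107.0
```

View pics/s1.png

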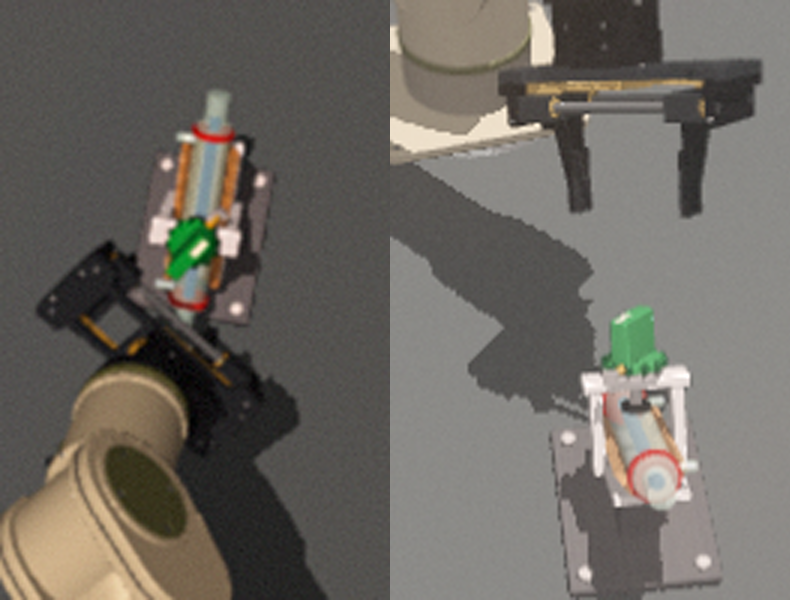

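```bash
python3 -m crank '[{"z":0.02,"claw":-1},{"z":0.04,"claw":-1},{"z":0.06,"claw":-1},{"z":0.08,"claw":-1},{"z":0.1,"claw":-1}]'
python3 -m crank '[{"z":0,"claw":-1},{"z":0,"claw":-1},{"z":0,"claw":-1},{"z":0,"claw":-1},{"z":0,"claw":-1}]' 30
python3 - <<'E'
from plan import *
from bench import r,camera
s=r.read_state();print(np.round(s["joint_positions"],3),np.round(s["torque"],3))
pt,qt=target(.003,54);steps(s["ee_pos"],R.from_quat(s["eef_rot"]),pt,qt,1)
c=camera("scene");b=camera("top")
B=cv2.resize(c["color"][110:230,230:330],None,fx=4,fy=4,interpolation=cv2.INTER_CUBIC)
A=cv2.resize(b["color"][130:250,205:305],None,fx=4,fy=4,interpolation=cv2.INTER_CUBIC)
cv2.imwrite("pics/s2.png",np.hstack([A,B]))
E
```

```text
[-0.87  -0.455  0.38   2.231  0.666  0.92   0.003] [ 0.058  0.695 -0.006]
xyz [-0.004, 0.006, 0.108] a [-0.001, -0.001, 0.004] deg 0.5 mm 108.0schema error: expected keys x, y, z, ax, ay, az, claw
schema error: expected keys x, y, z, ax, ay, az, claw
```

View pics/s2.png

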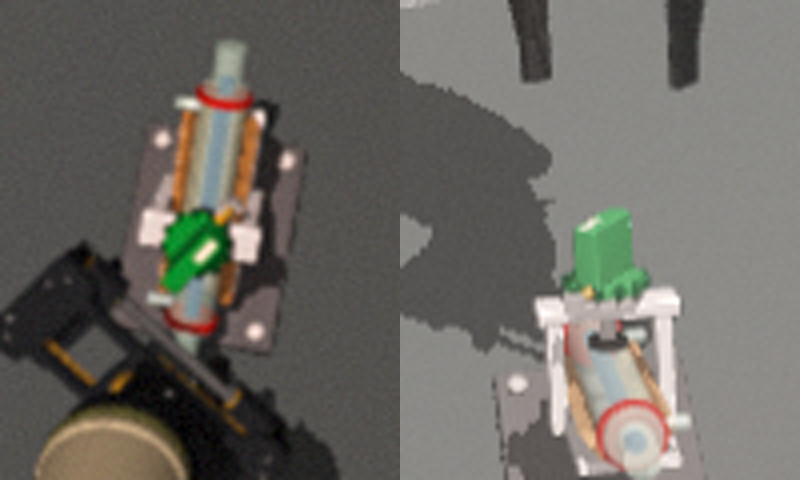

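All seven keys are required; nothing moved. (View 5: gripper still at standoff, jaws square across the bar; knob at about (605,245).) Descending with the correction.

```bash
python3 -m crank '[{"x":-0.002,"y":0.003,"z":0.02,"ax":0,"ay":0,"az":0.002,"claw":-1},{"x":-0.004,"y":0.006,"z":0.04,"ax":0,"ay":0,"az":0.003,"claw":-1},{"x":-0.004,"y":0.006,"z":0.06,"ax":0,"ay":0,"az":0.003,"claw":-1},{"x":-0.004,"y":0.006,"z":0.08,"ax":0,"ay":0,"az":0.003,"claw":-1},{"x":-0.004,"y":0.006,"z":0.09,"ax":0,"ay":0,"az":0.003,"claw":-1}]' 30
python3 -m crank '[{"x":0,"y":0,"z":0,"ax":0,"ay":0,"az":0,"claw":-1},{"x":0,"y":0,"z":0,"ax":0,"ay":0,"az":0,"claw":-1},{"x":0,"y":0,"z":0,"ax":0,"ay":0,"az":0,"claw":-1},{"x":0,"y":0,"z":0,"ax":0,"ay":0,"az":0,"claw":-1},{"x":0,"y":0,"z":0,"ax":0,"ay":0,"az":0,"claw":-1}]'
python3 - <<'E'
from plan import *
from bench import r,camera
s=r.read_state();print(np.round(s["joint_positions"],3),np.round(s["torque"],3))
pt,qt=target(.003,54);steps(s["ee_pos"],R.from_quat(s["eef_rot"]),pt,qt,1)
c=camera("scene");b=camera("top")
B=cv2.resize(c["color"][110:230,230:330],None,fx=4,fy=4,interpolation=cv2.INTER_CUBIC)
A=cv2.resize(b["color"][130:250,205:305],None,fx=4,fy=4,interpolation=cv2.INTER_CUBIC)
cv2.imwrite("pics/s3.png",np.hstack([A,B]))
E
```

```text
time: 2.8
ee_pos: [0.5559, 0.0219, 0.1832]
eef_rot: [0.882, 0.363, 0.255, 0.158]
ft_force: [-0.4, -1.1, -0.3]
width: 0.0874
time: 3.22
ee_pos: [0.5558, 0.0214, 0.1855]
eef_rot: [0.882, 0.363, 0.257, 0.157]
ft_force: [-0.3, -0.1, 0.3]
width: 0.0867
[-0.873 -0.252  0.541  2.249  0.679  0.652  0.016] [ 0.107  0.675 -0.028]
xyz [0.001, -0.001, 0.018] a [-0.0, -0.001, 0.0] deg 0.1 mm 18.0
```

View pics/s3.png

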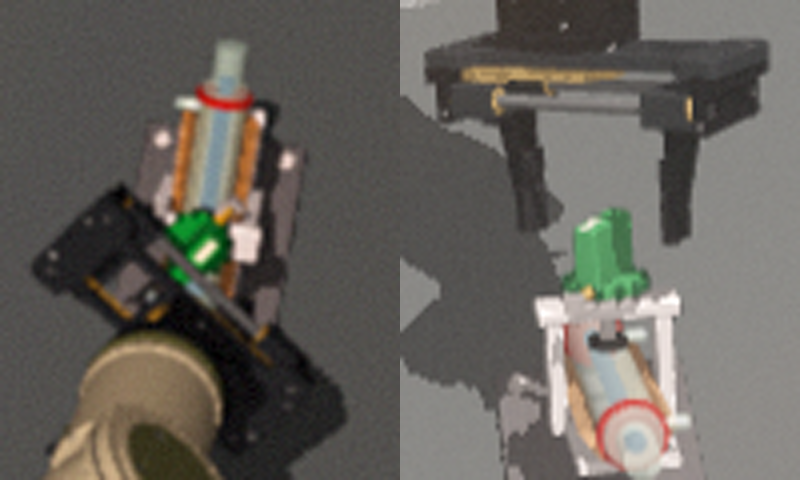

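```bash
python3 -m crank '[{"x":0.001,"y":-0.001,"z":0.009,"ax":0,"ay":0,"az":0,"claw":-1},{"x":0.001,"y":-0.001,"z":0.018,"ax":0,"ay":0,"az":0,"claw":-1},{"x":0.001,"y":-0.001,"z":0.018,"ax":0,"ay":0,"az":0,"claw":-1},{"x":0.001,"y":-0.001,"z":0.018,"ax":0,"ay":0,"az":0,"claw":-1},{"x":0.001,"y":-0.001,"z":0.018,"ax":0,"ay":0,"az":0,"claw":-1}]' 40
python3 -m crank '[{"x":0,"y":0,"z":0,"ax":0,"ay":0,"az":0,"claw":0.2},{"x":0,"y":0,"z":0,"ax":0,"ay":0,"az":0,"claw":0.4},{"x":0,"y":0,"z":0,"ax":0,"ay":0,"az":0,"claw":0.5},{"x":0,"y":0,"z":0,"ax":0,"ay":0,"az":0,"claw":0.6},{"x":0,"y":0,"z":0,"ax":0,"ay":0,"az":0,"claw":0.7}]' 40
python3 -m crank '[{"x":0,"y":0,"z":0,"ax":0,"ay":0,"az":0,"claw":1},{"x":0,"y":0,"z":0,"ax":0,"ay":0,"az":0,"claw":1},{"x":0,"y":0,"z":0,"ax":0,"ay":0,"az":0,"claw":1},{"x":0,"y":0,"z":0,"ax":0,"ay":0,"az":0,"claw":1},{"x":0,"y":0,"z":0,"ax":0,"ay":0,"az":0,"claw":1}]' 40
cat > st.py <<'E'
from plan import *
from bench import r
s=r.read_state();q=R.from_quat(s["eef_rot"]);x=q.as_matrix()[:,0]
print("t",s["time"],"j",np.round(s["joint_positions"],2),"w",round(float(s["width"]),4))
print("F tool",np.round(q.inv().apply(s["ft_force"]),1),"M tool",np.round(q.inv().apply(s["torque"]),3),"Mn about",round(float(np.dot(s["torque"],-n)),3))
a=np.degrees(np.arctan2(x@yt,x@xt));pt,qt=target(.003,a)
print("jaw deg",round(a,1),"tilt err",round(np.degrees((q.inv()*qt).magnitude()),2),"shift to axis (tool)",np.round(q.inv().apply(pt-s["ee_pos"]),4))
E
python3 st.py
```

```text
time: 3.73
ee_pos: [0.5659, 0.0206, 0.1701]
eef_rot: [0.882, 0.362, 0.256, 0.157]
ft_force: [0.6, 1.0, 1.1]
width: 0.0872
time: 4.15
ee_pos: [0.5659, 0.0206, 0.1699]
eef_rot: [0.882, 0.362, 0.256, 0.157]
ft_force: [-0.2, -0.3, 0.7]
width: 0.0616
time: 4.57
ee_pos: [0.5659, 0.0206, 0.1697]
eef_rot: [0.882, 0.363, 0.256, 0.157]
ft_force: [-0.2, -0.2, 0.1]
width: 0.0281
t 4.5667 j [-0.88 -0.2   0.57  2.25  0.67  0.59  0.02] w 0.0281
F tool [-0.2  0.1 -0.2] M tool [ 0.546 -0.413 -0.055] Mn about -0.056
jaw deg 54.0 tilt err 0.05 shift to axis (tool) [ 0.0004  0.0001 -0.0011]
```

```bash
python3 -m crank '[{"x":0,"y":0,"z":-0.001,"ax":0,"ay":0,"az":0,"claw":1},{"x":0,"y":0,"z":-0.001,"ax":0,"ay":0,"az":0,"claw":1},{"x":0,"y":0,"z":-0.001,"ax":0,"ay":0,"az":0,"claw":1},{"x":0,"y":0,"z":-0.001,"ax":0,"ay":0,"az":0,"claw":1},{"x":0,"y":0,"z":-0.001,"ax":0,"ay":0,"az":0,"claw":1}]' 40
python3 st.py
```

```text
time: 4.98
ee_pos: [0.5652, 0.0207, 0.1705]
eef_rot: [0.882, 0.362, 0.256, 0.157]
ft_force: [-4.6, -0.4, 2.7]
width: 0.0156
t 4.9833 j [-0.88 -0.2   0.57  2.25  0.67  0.6   0.02] w 0.0156
F tool [-2.1 -1.1 -4.7] M tool [ 0.653 -0.819 -0.025] Mn about -0.026
jaw deg 54.0 tilt err 0.05 shift to axis (tool) [ 0.0005  0.0001 -0.0001]
```

```bash
python3 -m crank '[{"x":0,"y":0,"z":0,"ax":0,"ay":0,"az":0.03,"claw":1},{"x":0,"y":0,"z":0,"ax":0,"ay":0,"az":0.06,"claw":1},{"x":0,"y":0,"z":0,"ax":0,"ay":0,"az":0.09,"claw":1},{"x":0,"y":0,"z":0,"ax":0,"ay":0,"az":0.12,"claw":1},{"x":0,"y":0,"z":0,"ax":0,"ay":0,"az":0.15,"claw":1}]' 40
python3 st.py
python3 -m crank '[{"x":0,"y":0,"z":0,"ax":0,"ay":0,"az":0.03,"claw":1},{"x":0,"y":0,"z":0,"ax":0,"ay":0,"az":0.06,"claw":1},{"x":0,"y":0,"z":0,"ax":0,"ay":0,"az":0.09,"claw":1},{"x":0,"y":0,"z":0,"ax":0,"ay":0,"az":0.12,"claw":1},{"x":0,"y":0,"z":0,"ax":0,"ay":0,"az":0.15,"claw":1}]' 40
python3 st.py
```

```text
time: 5.4
ee_pos: [0.5655, 0.0209, 0.1707]
eef_rot: [0.927, 0.225, 0.277, 0.117]
ft_force: [-1.8, 0.1, 2.4]
width: 0.0154
t 5.4 j [-0.84 -0.19  0.53  2.25  0.66  0.59 -0.27] w 0.0154
F tool [-0.1  0.1 -3. ] M tool [ 0.458 -0.627 -0.069] Mn about -0.07
jaw deg 36.7 tilt err 0.07 shift to axis (tool) [ 0.0001  0.     -0.    ]
time: 5.82
ee_pos: [0.5658, 0.021, 0.171]
eef_rot: [0.95, 0.084, 0.292, 0.074]
ft_force: [1.8, 0.4, 1.2]
width: 0.0155
t 5.8167 j [-0.8  -0.18  0.5   2.24  0.64  0.58 -0.56] w 0.0155
F tool [2.2 0.  0. ] M tool [ 0.224 -0.375 -0.164] Mn about -0.165
jaw deg 19.5 tilt err 0.1 shift to axis (tool) [-0.0003  0.     -0.    ]
```

```bash
python3 -m crank '[{"x":0,"y":0,"z":0,"ax":0,"ay":0,"az":0.03,"claw":1},{"x":0,"y":0,"z":0,"ax":0,"ay":0,"az":0.06,"claw":1},{"x":0,"y":0,"z":0,"ax":0,"ay":0,"az":0.09,"claw":1},{"x":0,"y":0,"z":0,"ax":0,"ay":0,"az":0.12,"claw":1},{"x":0,"y":0,"z":0,"ax":0,"ay":0,"az":0.15,"claw":1}]' 40
python3 st.py
python3 -m crank '[{"x":0,"y":0,"z":0,"ax":0,"ay":0,"az":0.03,"claw":1},{"x":0,"y":0,"z":0,"ax":0,"ay":0,"az":0.06,"claw":1},{"x":0,"y":0,"z":0,"ax":0,"ay":0,"az":0.09,"claw":1},{"x":0,"y":0,"z":0,"ax":0,"ay":0,"az":0.12,"claw":1},{"x":0,"y":0,"z":0,"ax":0,"ay":0,"az":0.15,"claw":1}]' 40
python3 st.py
```

```text
time: 6.23
ee_pos: [0.5662, 0.0211, 0.1713]
eef_rot: [0.952, -0.058, 0.3, 0.03]
ft_force: [5.3, -0.1, -0.8]
width: 0.0162
t 6.2333 j [-0.76 -0.18  0.46  2.24  0.63  0.58 -0.85] w 0.0162
F tool [ 3.8 -0.6  3.7] M tool [ 0.159  0.243 -0.304] Mn about -0.304
jaw deg 2.3 tilt err 0.13 shift to axis (tool) [-0.0007  0.0002  0.    ]
time: 6.65
ee_pos: [0.567, 0.0217, 0.172]
eef_rot: [0.932, -0.198, 0.302, -0.016]
ft_force: [11.0, 2.8, -3.8]
width: 0.0185
t 6.65 j [-0.72 -0.17  0.43  2.24  0.62  0.57 -1.14] w 0.0185
F tool [ 5.  -6.   9.1] M tool [ 1.011  0.322 -1.453] Mn about -1.455
jaw deg -14.7 tilt err 0.25 shift to axis (tool) [-0.0014  0.0013  0.0002]
```

```bash
python3 - <<'E'
from plan import *
from bench import camera
c=camera("scene");b=camera("top")
B=cv2.resize(c["color"][130:230,235:315],None,fx=5,fy=5,interpolation=cv2.INTER_CUBIC)
A=cv2.resize(b["color"][130:230,215:295],None,fx=5,fy=5,interpolation=cv2.INTER_CUBIC)
cv2.imwrite("pics/s4.png",np.hstack([A,B]))
E
python3 st.py
```

```text
t 6.75 j [-0.72 -0.17  0.43  2.24  0.62  0.57 -1.14] w 0.0185
F tool [ 5.2 -4.8  7.7] M tool [ 0.751  0.391 -1.44 ] Mn about -1.44
jaw deg -14.7 tilt err 0.26 shift to axis (tool) [-0.0013  0.0014  0.0002]
```

View pics/s4.png

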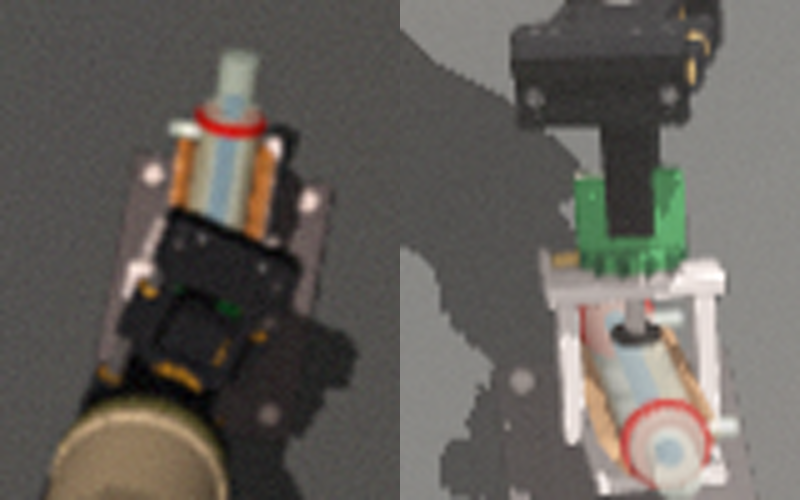

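```bash
cat > pawl.py <<'E'
from plan import *
from bench import camera
import sys
def pawl(c,nm,box):
    hsv=cv2.cvtColor(c["color"],cv2.COLOR_BGR2HSV);m=np.zeros(hsv.shape[:2],bool)
    (u0,u1,v0,v1)=box;m[v0:v1,u0:u1]=((hsv[...,0]>12)&(hsv[...,0]<28)&(hsv[...,1]>95)&(hsv[...,2]>70))[v0:v1,u0:u1]
    v,u=np.nonzero(m)
    if not len(u): print(nm,"none");return
    px=np.array([[u.mean(),v.mean()]]);X=plane(c,px,G-.0245*n,n)-(G-.0245*n)
    a=X@xt,X@yt;print(nm,len(u),px.round(1),"r",np.round(np.hypot(*a)*1e3,1),"ang",np.round(np.degrees(np.arctan2(a[1],a[0])),1))
E
python3 - <<'E'
from pawl import *
pawl(np.load("top0.npz"),"top0",(250,268,178,190));pawl(np.load("scene0.npz"),"scene0",(268,285,178,187))
pawl(camera("scene"),"scene now",(258,280,175,187))
for a in range(-180,180,45):
    A=np.radians(a);d=np.cos(A)*xt+np.sin(A)*yt
    print(a,((proj(np.load("scene0.npz"),G-.0245*n+.04*d)-[235,130])*5+[400,0]).round(),((proj(np.load("top0.npz"),G-.0245*n+.04*d)-[215,130])*5).round())
E
```

```text
top0 28 [[258.9 181.6]] r [32.2] ang [-19.6]
scene0 6 [[276.8 182.8]] r [38.2] ang [-25.5]
scene now 11 [[268.2 181.4]] r [38.6] ang [-64.1]
-180 [[623. 219.]] [[184. 365.]]
-135 [[569. 230.]] [[235. 356.]]
-90 [[551. 248.]] [[262. 315.]]
-45 [[582. 263.]] [[250. 267.]]
0 [[646. 265.]] [[203. 239.]]
45 [[702. 252.]] [[151. 250.]]
90 [[717. 234.]] [[125. 291.]]
135 [[683. 220.]] [[139. 339.]]
```

```bash
python3 -m crank '[{"x":0,"y":0,"z":0,"ax":0,"ay":0,"az":0,"claw":0.5},{"x":0,"y":0,"z":0,"ax":0,"ay":0,"az":0,"claw":0},{"x":0,"y":0,"z":0,"ax":0,"ay":0,"az":0,"claw":-1},{"x":0,"y":0,"z":0,"ax":0,"ay":0,"az":0,"claw":-1},{"x":0,"y":0,"z":0,"ax":0,"ay":0,"az":0,"claw":-1}]'
python3 st.py
python3 -m crank '[{"x":0,"y":0,"z":0,"ax":0,"ay":0,"az":0,"claw":-1},{"x":0,"y":0,"z":0,"ax":0,"ay":0,"az":0,"claw":-1},{"x":0,"y":0,"z":0,"ax":0,"ay":0,"az":0,"claw":-1},{"x":0,"y":0,"z":0,"ax":0,"ay":0,"az":0,"claw":-1},{"x":0,"y":0,"z":0,"ax":0,"ay":0,"az":0,"claw":-1}]'
python3 st.py
python3 - <<'E'
from pawl import *
c=camera("scene");b=camera("top");pawl(c,"scene",(258,280,175,187))
np.savez("s5.npz",**c)
B=cv2.resize(c["color"][150:200,255:305],None,fx=8,fy=8,interpolation=cv2.INTER_CUBIC)
A=cv2.resize(b["color"][160:210,235:285],None,fx=8,fy=8,interpolation=cv2.INTER_CUBIC)
cv2.imwrite("pics/s5.png",np.hstack([A,B]))
E
```

```text
time: 7.22
ee_pos: [0.5651, 0.0204, 0.1703]
eef_rot: [0.933, -0.199, 0.3, -0.014]
ft_force: [-0.2, 0.2, -0.2]
width: 0.0407
t 7.2167 j [-0.72 -0.17  0.43  2.24  0.61  0.58 -1.14] w 0.0407
F tool [-0.4 -0.   0. ] M tool [-0.27  -0.731 -0.121] Mn about -0.122
jaw deg -14.8 tilt err 0.06 shift to axis (tool) [ 0.0004 -0.0007 -0.0002]
time: 7.63
ee_pos: [0.5654, 0.0207, 0.1706]
eef_rot: [0.933, -0.199, 0.3, -0.015]
ft_force: [-0.3, -0.0, 0.4]
width: 0.0738
t 7.6333 j [-0.72 -0.17  0.43  2.24  0.61  0.58 -1.14] w 0.0738
F tool [-0.   0.1 -0.5] M tool [-0.273 -0.673 -0.096] Mn about -0.096
jaw deg -14.7 tilt err 0.05 shift to axis (tool) [ 0.0002 -0.0004 -0.0001]
scene 11 [[268.2 181.4]] r [38.6] ang [-64.1]
```

View pics/s5.png

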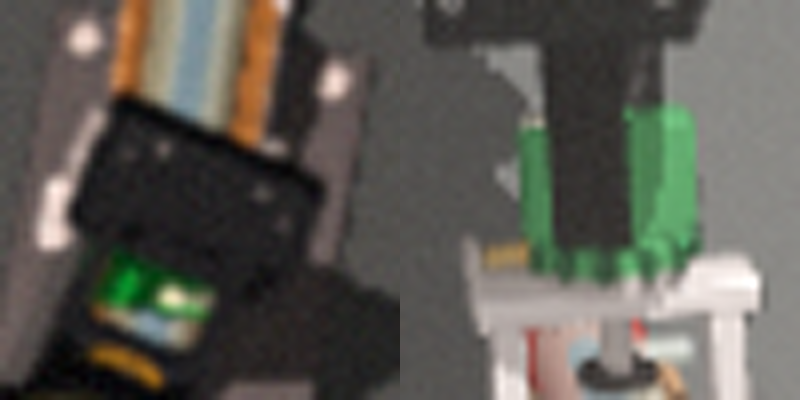

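```bash
python3 - <<'E'
from pawl import *
T=np.load("top0.npz");S=np.load("s5.npz");top=G+.0125*n
def loc(X): d=X-top; return np.round(np.c_[d@xt,d@yt]*1e3,1)
print("mark top",loc(plane(T,[(235+172/8-.4,160+295/8-.4)],top,n)))
for a in(-75,-105,-120,-135):
  A=np.radians(a);x=np.cos(A)*xt+np.sin(A)*yt;y=np.cross(n,x)
  C=[top+i*.026*x+j*.008*y for i,j in((1,1),(1,-1),(-1,-1),(-1,1))]+[top+.016*x]
  print(a,"scene",((proj(S,C)-[255,150])*8+[403.5,3.5]).round().tolist(),"top",((proj(T,C)-[235,160])*8+3.5).round().tolist())
E
```

```text
mark top [[  0.6 -11.2]]
-75 scene [[541.0, 127.0], [521.0, 116.0], [682.0, 91.0], [704.0, 102.0], [562.0, 117.0]] top [[211.0, 265.0], [217.0, 307.0], [70.0, 317.0], [64.0, 275.0], [186.0, 288.0]]
-105 scene [[522.0, 117.0], [530.0, 104.0], [703.0, 101.0], [697.0, 115.0], [559.0, 110.0]] top [[218.0, 302.0], [200.0, 340.0], [63.0, 280.0], [81.0, 242.0], [182.0, 310.0]]
-120 scene [[521.0, 111.0], [543.0, 98.0], [704.0, 107.0], [685.0, 120.0], [563.0, 106.0]] top [[213.0, 320.0], [185.0, 351.0], [68.0, 262.0], [96.0, 230.0], [176.0, 319.0]]
-135 scene [[527.0, 105.0], [560.0, 93.0], [700.0, 113.0], [667.0, 125.0], [570.0, 103.0]] top [[203.0, 336.0], [167.0, 359.0], [77.0, 246.0], [114.0, 222.0], [168.0, 326.0]]
```

```bash
python3 - <<'E'
from pawl import *
S=np.load("s5.npz");A=np.radians(-14.7);x=np.cos(A)*xt+np.sin(A)*yt;y=np.cross(-n,x)
for d in(12,16,20,24):
  for rad,o in((.012,"s4"),(.020,"s4"),(.037+.004,"s5"),(.037+.012,"s5")):
    p=proj(S,[G-d/1e3*n+rad*x+k*.0095*y for k in(-1,1)])
    print(d,rad,o,((p-[235,130])*5+[402,2]).round().tolist() if o=="s4" else ((p-[255,150])*8+[403.5,3.5]).round().tolist())
c=S["color"]
print(c[172:186,278,:].tolist())
E
```

```text
12 0.012 s4 [[652.0, 224.0], [612.0, 225.0]]
12 0.02 s4 [[650.0, 229.0], [610.0, 230.0]]
12 0.040999999999999995 s5 [[632.0, 227.0], [566.0, 228.0]]
12 0.049 s5 [[629.0, 236.0], [563.0, 236.0]]
16 0.012 s4 [[652.0, 233.0], [612.0, 233.0]]
16 0.02 s4 [[650.0, 237.0], [610.0, 238.0]]
16 0.040999999999999995 s5 [[633.0, 241.0], [567.0, 242.0]]
16 0.049 s5 [[629.0, 249.0], [563.0, 250.0]]
20 0.012 s4 [[653.0, 241.0], [613.0, 241.0]]
20 0.02 s4 [[651.0, 246.0], [611.0, 246.0]]
20 0.040999999999999995 s5 [[633.0, 254.0], [568.0, 255.0]]
20 0.049 s5 [[630.0, 262.0], [564.0, 263.0]]
24 0.012 s4 [[653.0, 249.0], [613.0, 249.0]]
24 0.02 s4 [[651.0, 254.0], [611.0, 254.0]]
24 0.040999999999999995 s5 [[634.0, 268.0], [568.0, 268.0]]
24 0.049 s5 [[631.0, 276.0], [565.0, 276.0]]
[[52, 53, 58], [46, 50, 50], [50, 53, 55], [47, 49, 52], [44, 47, 54], [49, 50, 53], [47, 50, 54], [51, 54, 55], [55, 61, 57], [70, 98, 67], [81, 122, 74], [84, 126, 78], [93, 126, 93], [122, 133, 133]]
```

```bash
python3 -m crank '[{"x":0,"y":0,"z":-0.001,"ax":0,"ay":0,"az":-0.05,"claw":-1},{"x":0,"y":0,"z":-0.002,"ax":0,"ay":0,"az":-0.1,"claw":-1},{"x":0,"y":0,"z":-0.003,"ax":0,"ay":0,"az":-0.15,"claw":-1},{"x":0,"y":0,"z":-0.003,"ax":0,"ay":0,"az":-0.2,"claw":-1},{"x":0,"y":0,"z":-0.003,"ax":0,"ay":0,"az":-0.24,"claw":-1}]' 25
python3 - <<'E'
from pawl import *
c=camera("scene");b=camera("top");pawl(c,"scene",(258,280,175,187))
np.savez("s6.npz",**c)
B=cv2.resize(c["color"][150:200,255:305],None,fx=8,fy=8,interpolation=cv2.INTER_CUBIC)
A=cv2.resize(b["color"][160:210,235:285],None,fx=8,fy=8,interpolation=cv2.INTER_CUBIC)
cv2.imwrite("pics/s6.png",np.hstack([A,B]))
E
python3 st.py
```

```text
time: 8.15
ee_pos: [0.5637, 0.021, 0.1731]
eef_rot: [0.953, 0.031, 0.295, 0.058]
ft_force: [-1.1, -0.5, 0.5]
width: 0.0866
scene 11 [[268.2 181.4]] r [38.6] ang [-64.1]
t 8.25 j [-0.78 -0.19  0.48  2.24  0.64  0.59 -0.68] w 0.0874
F tool [-0.4  0.6  0.9] M tool [ 0.078 -0.702 -0.05 ] Mn about -0.051
jaw deg 12.8 tilt err 0.06 shift to axis (tool) [ 0.0003 -0.0001  0.0029]
```

View pics/s6.png

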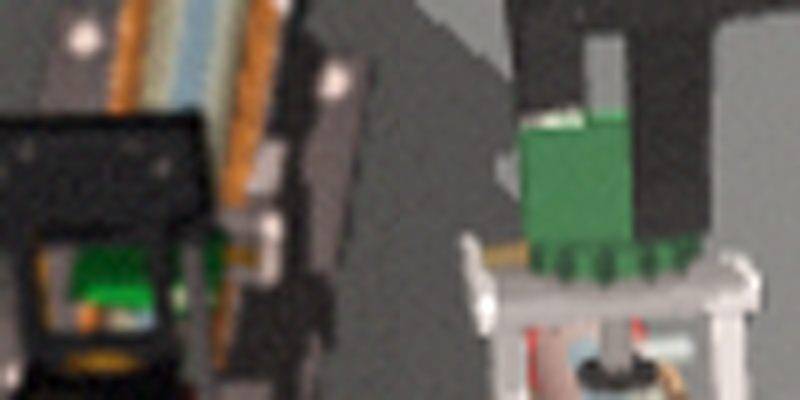

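```bash
Z='claw'
python3 -m crank '[{"x":0,"y":0,"z":0,"ax":0,"ay":0,"az":0,"claw":0.6},{"x":0,"y":0,"z":0,"ax":0,"ay":0,"az":0,"claw":0.7},{"x":0,"y":0,"z":0,"ax":0,"ay":0,"az":0,"claw":0.8},{"x":0,"y":0,"z":0,"ax":0,"ay":0,"az":0,"claw":0.9},{"x":0,"y":0,"z":0,"ax":0,"ay":0,"az":0,"claw":1}]' 25
python3 -m crank '[{"x":0,"y":0,"z":0,"ax":0,"ay":0,"az":0,"claw":1},{"x":0,"y":0,"z":0,"ax":0,"ay":0,"az":0,"claw":1},{"x":0,"y":0,"z":0,"ax":0,"ay":0,"az":0,"claw":1},{"x":0,"y":0,"z":0,"ax":0,"ay":0,"az":0,"claw":1},{"x":0,"y":0,"z":0,"ax":0,"ay":0,"az":0,"claw":1}]' 25
python3 -m crank '[{"x":0,"y":0,"z":0,"ax":0,"ay":0,"az":0,"claw":1},{"x":0,"y":0,"z":0,"ax":0,"ay":0,"az":0,"claw":1},{"x":0,"y":0,"z":0,"ax":0,"ay":0,"az":0,"claw":1},{"x":0,"y":0,"z":0,"ax":0,"ay":0,"az":0,"claw":1},{"x":0,"y":0,"z":0,"ax":0,"ay":0,"az":0,"claw":1}]' 25
python3 st.py
python3 -m crank '[{"x":0,"y":0,"z":0,"ax":0,"ay":0,"az":0.01,"claw":1},{"x":0,"y":0,"z":0,"ax":0,"ay":0,"az":0.02,"claw":1},{"x":0,"y":0,"z":0,"ax":0,"ay":0,"az":0.03,"claw":1},{"x":0,"y":0,"z":0,"ax":0,"ay":0,"az":0.04,"claw":1},{"x":0,"y":0,"z":0,"ax":0,"ay":0,"az":0.05,"claw":1}]' 25 >/dev/null
python3 st.py
python3 -m crank '[{"x":0,"y":0,"z":0,"ax":0,"ay":0,"az":0.01,"claw":1},{"x":0,"y":0,"z":0,"ax":0,"ay":0,"az":0.02,"claw":1},{"x":0,"y":0,"z":0,"ax":0,"ay":0,"az":0.03,"claw":1},{"x":0,"y":0,"z":0,"ax":0,"ay":0,"az":0.04,"claw":1},{"x":0,"y":0,"z":0,"ax":0,"ay":0,"az":0.05,"claw":1}]' 25 >/dev/null
python3 st.py
```

```text
time: 8.67
ee_pos: [0.5637, 0.0209, 0.173]
eef_rot: [0.953, 0.028, 0.295, 0.057]
ft_force: [0.1, -0.4, -0.2]
width: 0.0616
time: 9.08
ee_pos: [0.5637, 0.0209, 0.173]
eef_rot: [0.953, 0.028, 0.295, 0.057]
ft_force: [0.2, -0.3, -0.1]
width: 0.0283
time: 9.5
ee_pos: [0.5641, 0.0213, 0.1735]
eef_rot: [0.953, 0.029, 0.296, 0.057]
ft_force: [2.7, 1.6, 1.1]
width: 0.0161
t 9.5 j [-0.78 -0.19  0.48  2.24  0.64  0.59 -0.68] w 0.0161
F tool [ 2.9 -1.4  0.5] M tool [ 0.409  0.164 -0.053] Mn about -0.053
jaw deg 12.8 tilt err 0.1 shift to axis (tool) [-0.0003  0.0001  0.0031]
t 9.9167 j [-0.77 -0.19  0.47  2.24  0.63  0.59 -0.78] w 0.016
F tool [ 5.4 -2.6  2.4] M tool [ 0.535  0.444 -0.056] Mn about -0.055
jaw deg 6.9 tilt err 0.11 shift to axis (tool) [-0.0004  0.0001  0.0031]
t 10.3333 j [-0.76 -0.19  0.45  2.24  0.63  0.59 -0.87] w 0.0156
F tool [ 5.  -3.3  2.8] M tool [ 0.677  0.498 -0.189] Mn about -0.189
jaw deg 1.2 tilt err 0.13 shift to axis (tool) [-0.0006  0.0003  0.0031]
```

```bash
python3 -m crank '[{"x":0.001,"y":0,"z":0,"ax":0,"ay":0,"az":0.01,"claw":1},{"x":0.001,"y":0,"z":0,"ax":0,"ay":0,"az":0.02,"claw":1},{"x":0.001,"y":-0.001,"z":0,"ax":0,"ay":0,"az":0.03,"claw":1},{"x":0.001,"y":-0.001,"z":0,"ax":0,"ay":0,"az":0.04,"claw":1},{"x":0.001,"y":-0.001,"z":0,"ax":0,"ay":0,"az":0.05,"claw":1}]' 25 >/dev/null
python3 st.py
python3 -m crank '[{"x":0,"y":0,"z":0,"ax":0,"ay":0,"az":0.01,"claw":1},{"x":0,"y":0,"z":0,"ax":0,"ay":0,"az":0.02,"claw":1},{"x":0,"y":0,"z":0,"ax":0,"ay":0,"az":0.03,"claw":1},{"x":0,"y":0,"z":0,"ax":0,"ay":0,"az":0.04,"claw":1},{"x":0,"y":0,"z":0,"ax":0,"ay":0,"az":0.05,"claw":1}]' 25 >/dev/null
python3 st.py
```

```text
t 10.75 j [-0.75 -0.18  0.44  2.24  0.62  0.59 -0.97] w 0.0158
F tool [ 2.5 -0.3 -5.2] M tool [ 0.016 -0.191 -0.07 ] Mn about -0.07
jaw deg -4.6 tilt err 0.03 shift to axis (tool) [-0.0009  0.0005  0.003 ]
t 11.1667 j [-0.73 -0.18  0.43  2.24  0.62  0.59 -1.07] w 0.0159
F tool [ 3.1 -0.9 -4.3] M tool [ 0.045 -0.066 -0.028] Mn about -0.028
jaw deg -10.3 tilt err 0.03 shift to axis (tool) [-0.0009  0.0006  0.003 ]
```

```bash
python3 -m crank '[{"x":0,"y":0,"z":0,"ax":0,"ay":0,"az":0.01,"claw":1},{"x":0,"y":0,"z":0,"ax":0,"ay":0,"az":0.02,"claw":1},{"x":0,"y":0,"z":0,"ax":0,"ay":0,"az":0.03,"claw":1},{"x":0,"y":0,"z":0,"ax":0,"ay":0,"az":0.04,"claw":1},{"x":0,"y":0,"z":0,"ax":0,"ay":0,"az":0.05,"claw":1}]' 25 >/dev/null
python3 st.py
python3 -c "
from pawl import *
pawl(camera('scene'),'scene',(255,280,172,187))"
python3 -m crank '[{"x":0,"y":0,"z":0,"ax":0,"ay":0,"az":0.01,"claw":1},{"x":0,"y":0,"z":0,"ax":0,"ay":0,"az":0.02,"claw":1},{"x":0,"y":0,"z":0,"ax":0,"ay":0,"az":0.03,"claw":1},{"x":0,"y":0,"z":0,"ax":0,"ay":0,"az":0.04,"claw":1},{"x":0,"y":0,"z":0,"ax":0,"ay":0,"az":0.05,"claw":1}]' 25 >/dev/null
python3 st.py
```

```text
t 11.5833 j [-0.72 -0.18  0.42  2.24  0.61  0.59 -1.16] w 0.0158
F tool [ 2.  -1.4 -4.3] M tool [ 0.028  0.04  -0.041] Mn about -0.041
jaw deg -16.1 tilt err 0.02 shift to axis (tool) [-0.001   0.0006  0.003 ]
scene 13 [[267.8 181.5]] r [39.8] ang [-64.1]
t 12.05 j [-0.71 -0.18  0.41  2.24  0.61  0.58 -1.26] w 0.0163
F tool [ 3.8 -1.6 -2.8] M tool [ 0.     0.253 -0.105] Mn about -0.105
jaw deg -21.8 tilt err 0.02 shift to axis (tool) [-0.0011  0.0007  0.003 ]
```

```bash
python3 -m crank '[{"x":0.001,"y":0,"z":0,"ax":0,"ay":0,"az":0.01,"claw":1},{"x":0.001,"y":0,"z":0,"ax":0,"ay":0,"az":0.02,"claw":1},{"x":0.001,"y":0,"z":0,"ax":0,"ay":0,"az":0.03,"claw":1},{"x":0.001,"y":0,"z":0,"ax":0,"ay":0,"az":0.04,"claw":1},{"x":0.001,"y":0,"z":0,"ax":0,"ay":0,"az":0.05,"claw":1}]' 25 >/dev/null
python3 st.py
python3 -m crank '[{"x":0,"y":0,"z":0,"ax":0,"ay":0,"az":0.01,"claw":1},{"x":0,"y":0,"z":0,"ax":0,"ay":0,"az":0.02,"claw":1},{"x":0,"y":0,"z":0,"ax":0,"ay":0,"az":0.03,"claw":1},{"x":0,"y":0,"z":0,"ax":0,"ay":0,"az":0.04,"claw":1},{"x":0,"y":0,"z":0,"ax":0,"ay":0,"az":0.05,"claw":1}]' 25 >/dev/null
python3 st.py
```

```text
t 12.4667 j [-0.7  -0.17  0.4   2.24  0.6   0.58 -1.35] w 0.0159
F tool [ 2.1 -2.  -5.6] M tool [-0.062 -0.27  -0.378] Mn about -0.379
jaw deg -27.5 tilt err 0.04 shift to axis (tool) [-0.0014  0.001   0.003 ]
t 12.8833 j [-0.69 -0.17  0.39  2.23  0.6   0.58 -1.45] w 0.0163
F tool [ 3.5 -2.2 -3.2] M tool [-0.07   0.044 -0.7  ] Mn about -0.7
jaw deg -33.2 tilt err 0.04 shift to axis (tool) [-0.0015  0.0014  0.003 ]
```

```bash
python3 - <<'E'
from pawl import *
c=camera("scene");b=camera("top");pawl(c,"scene",(255,280,172,187));pawl(c,"scene wide",(255,285,170,190))
np.savez("s7.npz",**c)
B=cv2.resize(c["color"][145:195,252:307],None,fx=9,fy=9,interpolation=cv2.INTER_CUBIC)
A=cv2.resize(b["color"][170:220,235:270],None,fx=9,fy=9,interpolation=cv2.INTER_CUBIC)
cv2.imwrite("pics/s7.png",np.hstack([A,B])[:,:800])
E
```

```text
scene 11 [[268.2 181.4]] r [38.6] ang [-64.1]
scene wide 11 [[268.2 181.4]] r [38.6] ang [-64.1]
```

View pics/s7.png

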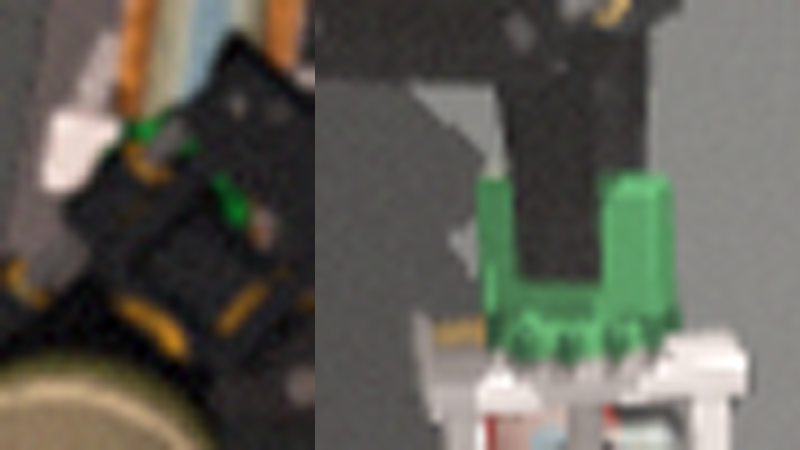

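```bash
python3 -m crank '[{"x":0,"y":0,"z":0,"ax":0,"ay":0,"az":0,"claw":1},{"x":0,"y":0,"z":0,"ax":0,"ay":0,"az":0,"claw":1},{"x":0,"y":0,"z":0,"ax":0,"ay":0,"az":0,"claw":1},{"x":0,"y":0,"z":0,"ax":0,"ay":0,"az":0,"claw":1},{"x":0,"y":0,"z":0,"ax":0,"ay":0,"az":0,"claw":1}]' 25 >/dev/null
python3 st.py
python3 -m crank '[{"x":0,"y":0,"z":0,"ax":0,"ay":0,"az":0.01,"claw":1},{"x":0,"y":0,"z":0,"ax":0,"ay":0,"az":0.02,"claw":1},{"x":0,"y":0,"z":0,"ax":0,"ay":0,"az":0.03,"claw":1},{"x":0,"y":0,"z":0,"ax":0,"ay":0,"az":0.03,"claw":1},{"x":0,"y":0,"z":0,"ax":0,"ay":0,"az":0.03,"claw":1}]' 25 >/dev/null
python3 st.py
python3 -c "
from bench import r
import numpy as np
s=r.read_state();print(np.round(s['joint_torque'],2),np.round(s['ft_force'],1))"
```

```text
t 13.4 j [-0.69 -0.17  0.39  2.23  0.6   0.58 -1.45] w 0.0163
F tool [ 2.6 -2.5 -3.9] M tool [ 0.149  0.121 -0.673] Mn about -0.673
jaw deg -33.1 tilt err 0.04 shift to axis (tool) [-0.0015  0.0014  0.003 ]
t 13.8167 j [-0.68 -0.17  0.38  2.23  0.6   0.58 -1.51] w 0.0172
F tool [ 3.7 -3.9 -3.1] M tool [ 0.16   0.2   -0.821] Mn about -0.821
jaw deg -36.6 tilt err 0.04 shift to axis (tool) [-0.0015  0.0014  0.003 ]
[ 6.900e-01 -1.984e+01 -1.900e+00 -3.384e+01  2.000e-02 -9.300e-01
 -9.000e-01] [2.7 0.5 5.5]
```

```bash
python3 -m crank '[{"x":0,"y":0,"z":0,"ax":0,"ay":0,"az":0,"claw":0.5},{"x":0,"y":0,"z":0,"ax":0,"ay":0,"az":0,"claw":0},{"x":0,"y":0,"z":0,"ax":0,"ay":0,"az":0,"claw":-1},{"x":0,"y":0,"z":0,"ax":0,"ay":0,"az":0,"claw":-1},{"x":0,"y":0,"z":0,"ax":0,"ay":0,"az":0,"claw":-1}]' >/dev/null
python3 st.py
python3 -m crank '[{"x":0,"y":0,"z":-0.02,"ax":0,"ay":0,"az":0,"claw":-1},{"x":0,"y":0,"z":-0.04,"ax":0,"ay":0,"az":0,"claw":-1},{"x":0,"y":0,"z":-0.06,"ax":0,"ay":0,"az":0,"claw":-1},{"x":0,"y":0,"z":-0.08,"ax":0,"ay":0,"az":0,"claw":-1},{"x":0,"y":0,"z":-0.1,"ax":0,"ay":0,"az":0,"claw":-1}]' >/dev/null
python3 st.py
python3 - <<'E'
from pawl import *
c=camera("scene");b=camera("top");pawl(c,"scene",(255,280,172,187));pawl(b,"top",(250,272,180,200))
np.savez("s8.npz",**c);np.savez("t8.npz",**b)
B=cv2.resize(c["color"][150:200,255:305],None,fx=8,fy=8,interpolation=cv2.INTER_CUBIC)
A=cv2.resize(b["color"][160:210,230:280],None,fx=8,fy=8,interpolation=cv2.INTER_CUBIC)
cv2.imwrite("pics/s8.png",np.hstack([A,B]))
E
```

```text
t 14.2333 j [-0.68 -0.17  0.38  2.24  0.6   0.58 -1.51] w 0.0404
F tool [-0.1 -0.7  0.6] M tool [-0.571 -0.597 -0.038] Mn about -0.039
jaw deg -36.5 tilt err 0.09 shift to axis (tool) [-0.0007  0.0005  0.0026]
t 14.65 j [-0.7  -0.41  0.27  2.22  0.58  0.86 -1.5 ] w 0.0739
F tool [ 0.5 -0.2 -0.4] M tool [-0.538 -0.566 -0.091] Mn about -0.091
jaw deg -36.5 tilt err 0.07 shift to axis (tool) [-0.0009  0.0007  0.1037]
scene 13 [[268.2 181.2]] r [37.7] ang [-66.2]
top 37 [[261.8 186.4]] r [27.3] ang [-50.]
```

View pics/s8.png

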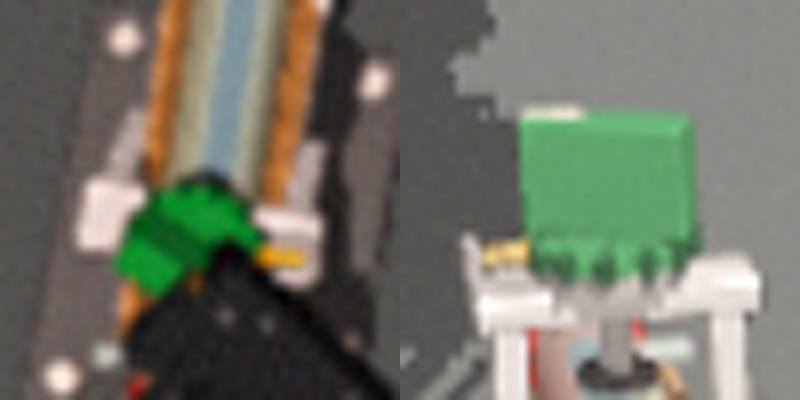

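```bash
python3 - <<'E'
from plan import *
from bench import r
s=r.read_state();p=s["ee_pos"];q=R.from_quat(s["eef_rot"])
for up in(.1065,.006):
  pt,qt=target(up,-17);pt=pt+.002*xt+.0002*yt
  p,q=steps(p,q,pt,qt,1)
E
```

```text
xyz [-0.0, 0.001, 0.002] a [-0.002, -0.0, -0.171] deg 19.6 mm 2.0
xyz [-0.001, 0.0, 0.1] a [-0.0, -0.0, 0.0] deg 0.0 mm 100.0
```

```bash
python3 -m crank '[{"x":0,"y":0.001,"z":0,"ax":0,"ay":0,"az":-0.05,"claw":-1},{"x":0,"y":0.001,"z":0,"ax":-0.001,"ay":0,"az":-0.1,"claw":-1},{"x":0,"y":0.001,"z":0,"ax":-0.001,"ay":0,"az":-0.15,"claw":-1},{"x":0,"y":0.001,"z":0,"ax":-0.001,"ay":0,"az":-0.17,"claw":-1},{"x":0,"y":0.001,"z":0,"ax":-0.001,"ay":0,"az":-0.17,"claw":-1}]' 25 >/dev/null
python3 -m crank '[{"x":-0.001,"y":0,"z":0.025,"ax":0,"ay":0,"az":0,"claw":-1},{"x":-0.001,"y":0,"z":0.05,"ax":0,"ay":0,"az":0,"claw":-1},{"x":-0.001,"y":0,"z":0.075,"ax":0,"ay":0,"az":0,"claw":-1},{"x":-0.001,"y":0,"z":0.1,"ax":0,"ay":0,"az":0,"claw":-1},{"x":-0.001,"y":0,"z":0.1,"ax":0,"ay":0,"az":0,"claw":-1}]' 25 >/dev/null
python3 st.py
python3 -m crank '[{"x":0,"y":0,"z":0,"ax":0,"ay":0,"az":0,"claw":0.6},{"x":0,"y":0,"z":0,"ax":0,"ay":0,"az":0,"claw":0.7},{"x":0,"y":0,"z":0,"ax":0,"ay":0,"az":0,"claw":0.8},{"x":0,"y":0,"z":0,"ax":0,"ay":0,"az":0,"claw":0.9},{"x":0,"y":0,"z":0,"ax":0,"ay":0,"az":0,"claw":1}]' 25 >/dev/null
python3 -m crank '[{"x":0,"y":0,"z":0,"ax":0,"ay":0,"az":0,"claw":1},{"x":0,"y":0,"z":0,"ax":0,"ay":0,"az":0,"claw":1},{"x":0,"y":0,"z":0,"ax":0,"ay":0,"az":0,"claw":1},{"x":0,"y":0,"z":0,"ax":0,"ay":0,"az":0,"claw":1},{"x":0,"y":0,"z":0,"ax":0,"ay":0,"az":0,"claw":1}]' 25 >/dev/null
python3 st.py
python3 -m crank '[{"x":0,"y":0,"z":0,"ax":0,"ay":0,"az":0,"claw":1},{"x":0,"y":0,"z":0,"ax":0,"ay":0,"az":0,"claw":1},{"x":0,"y":0,"z":0,"ax":0,"ay":0,"az":0,"claw":1},{"x":0,"y":0,"z":0,"ax":0,"ay":0,"az":0,"claw":1},{"x":0,"y":0,"z":0,"ax":0,"ay":0,"az":0,"claw":1}]' 25 >/dev/null
python3 st.py
```

```text
t 15.5833 j [-0.75 -0.18  0.45  2.24  0.62  0.59 -1.19] w 0.0868
F tool [-1.5  0.4 -0.4] M tool [-0.38  -0.698 -0.074] Mn about -0.071
jaw deg -17.1 tilt err 0.46 shift to axis (tool) [ 0.0023 -0.0027 -0.0008]
t 16.4167 j [-0.75 -0.18  0.45  2.24  0.63  0.59 -1.19] w 0.0282
F tool [ 0.4 -0.2 -0.5] M tool [-0.275 -0.636 -0.022] Mn about -0.021
jaw deg -17.0 tilt err 0.09 shift to axis (tool) [-0.0001 -0.0003  0.0029]
t 16.8333 j [-0.75 -0.18  0.45  2.24  0.63  0.59 -1.19] w 0.0161
F tool [ 3.8 -2.7  3.9] M tool [ 0.165  0.26  -0.039] Mn about -0.039
jaw deg -17.0 tilt err 0.02 shift to axis (tool) [-0.0009  0.0003  0.0031]
```

```bash
python3 -m crank '[{"x":0.001,"y":-0.001,"z":0,"ax":0,"ay":0,"az":0,"claw":1},{"x":0.002,"y":-0.001,"z":0.001,"ax":0,"ay":0,"az":0,"claw":1},{"x":0.002,"y":-0.001,"z":0.001,"ax":0,"ay":0,"az":0.01,"claw":1},{"x":0.002,"y":-0.001,"z":0.001,"ax":0,"ay":0,"az":0.02,"claw":1},{"x":0.002,"y":-0.001,"z":0.001,"ax":0,"ay":0,"az":0.03,"claw":1}]' 25 >/dev/null
python3 st.py
python3 -m crank '[{"x":0,"y":0,"z":0,"ax":0,"ay":0,"az":0.01,"claw":1},{"x":0,"y":0,"z":0,"ax":0,"ay":0,"az":0.02,"claw":1},{"x":0,"y":0,"z":0,"ax":0,"ay":0,"az":0.03,"claw":1},{"x":0,"y":0,"z":0,"ax":0,"ay":0,"az":0.04,"claw":1},{"x":0,"y":0,"z":0,"ax":0,"ay":0,"az":0.05,"claw":1}]' 25 >/dev/null
python3 st.py
python3 -m crank '[{"x":0,"y":0,"z":0,"ax":0,"ay":0,"az":0.01,"claw":1},{"x":0,"y":0,"z":0,"ax":0,"ay":0,"az":0.02,"claw":1},{"x":0,"y":0,"z":0,"ax":0,"ay":0,"az":0.03,"claw":1},{"x":0,"y":0,"z":0,"ax":0,"ay":0,"az":0.04,"claw":1},{"x":0,"y":0,"z":0,"ax":0,"ay":0,"az":0.05,"claw":1}]' 25 >/dev/null
python3 st.py
```

```text
t 17.25 j [-0.75 -0.18  0.45  2.24  0.62  0.59 -1.24] w 0.0157
F tool [ -4.4   4.  -23.3] M tool [-1.24  -1.654 -0.142] Mn about -0.141
jaw deg -20.5 tilt err 0.15 shift to axis (tool) [-0.0015  0.0009  0.0024]
t 17.6667 j [-0.73 -0.18  0.43  2.23  0.61  0.59 -1.34] w 0.0155
F tool [ -4.    4.5 -21.7] M tool [-1.39  -1.384 -0.089] Mn about -0.088
jaw deg -26.3 tilt err 0.14 shift to axis (tool) [-0.0015  0.001   0.0024]
t 18.0833 j [-0.72 -0.17  0.42  2.23  0.61  0.59 -1.44] w 0.0162
F tool [ -1.4   3.3 -16.9] M tool [-1.12  -0.798 -0.687] Mn about -0.686
jaw deg -31.9 tilt err 0.09 shift to axis (tool) [-0.0018  0.0015  0.0024]
```

```bash
python3 -m crank '[{"x":0,"y":0,"z":0,"ax":0,"ay":0,"az":0,"claw":0.5},{"x":0,"y":0,"z":0,"ax":0,"ay":0,"az":0,"claw":0.4},{"x":0,"y":0,"z":0,"ax":0,"ay":0,"az":0,"claw":0.3},{"x":0,"y":0,"z":0,"ax":0,"ay":0,"az":0,"claw":0.3},{"x":0,"y":0,"z":0,"ax":0,"ay":0,"az":0,"claw":0.3}]' >/dev/null
python3 st.py
python3 -m crank '[{"x":-0.001,"y":0,"z":-0.004,"ax":0,"ay":0,"az":-0.05,"claw":0.2},{"x":-0.001,"y":0,"z":-0.007,"ax":0,"ay":0,"az":-0.09,"claw":0.2},{"x":-0.001,"y":0,"z":-0.007,"ax":0,"ay":0,"az":-0.09,"claw":0.2},{"x":-0.001,"y":0,"z":-0.007,"ax":0,"ay":0,"az":-0.09,"claw":0.2},{"x":-0.001,"y":0,"z":-0.007,"ax":0,"ay":0,"az":-0.09,"claw":0.2}]' >/dev/null
python3 st.py
python3 -m crank '[{"x":0,"y":0,"z":0,"ax":0,"ay":0,"az":0,"claw":1},{"x":0,"y":0,"z":0,"ax":0,"ay":0,"az":0,"claw":1},{"x":0,"y":0,"z":0,"ax":0,"ay":0,"az":0,"claw":1},{"x":0,"y":0,"z":0,"ax":0,"ay":0,"az":0,"claw":1},{"x":0,"y":0,"z":0,"ax":0,"ay":0,"az":0,"claw":1}]' 25 >/dev/null
python3 -m crank '[{"x":0,"y":0,"z":0,"ax":0,"ay":0,"az":0,"claw":1},{"x":0,"y":0,"z":0,"ax":0,"ay":0,"az":0,"claw":1},{"x":0,"y":0,"z":0,"ax":0,"ay":0,"az":0,"claw":1},{"x":0,"y":0,"z":0,"ax":0,"ay":0,"az":0,"claw":1},{"x":0,"y":0,"z":0,"ax":0,"ay":0,"az":0,"claw":1}]' 25 >/dev/null
python3 st.py
```

```text
t 18.5 j [-0.72 -0.17  0.42  2.23  0.61  0.58 -1.44] w 0.0294
F tool [ 0.2 -0.3  0.3] M tool [-0.48  -0.563 -0.094] Mn about -0.093
jaw deg -31.9 tilt err 0.11 shift to axis (tool) [-0.0018  0.001   0.0018]
t 18.9167 j [-0.74 -0.2   0.43  2.24  0.62  0.61 -1.27] w 0.0344
F tool [-0.  0.  0.] M tool [-0.331 -0.659 -0.064] Mn about -0.063
jaw deg -21.8 tilt err 0.1 shift to axis (tool) [-0.001   0.001   0.0088]
t 19.75 j [-0.74 -0.2   0.43  2.24  0.62  0.61 -1.27] w 0.0159
F tool [ 1.8 -1.1  5.3] M tool [-0.04  -0.223 -0.064] Mn about -0.064
jaw deg -21.6 tilt err 0.08 shift to axis (tool) [-0.0011  0.0011  0.0089]
```

```bash
python3 -m crank '[{"x":0,"y":0,"z":0,"ax":0,"ay":0,"az":0.01,"claw":1},{"x":0,"y":0,"z":0,"ax":0,"ay":0,"az":0.02,"claw":1},{"x":0,"y":0,"z":0,"ax":0,"ay":0,"az":0.03,"claw":1},{"x":0,"y":0,"z":0,"ax":0,"ay":0,"az":0.04,"claw":1},{"x":0,"y":0,"z":0,"ax":0,"ay":0,"az":0.05,"claw":1}]' 25 >/dev/null
python3 st.py
python3 -m crank '[{"x":0,"y":0,"z":0,"ax":0,"ay":0,"az":0.01,"claw":1},{"x":0,"y":0,"z":0,"ax":0,"ay":0,"az":0.02,"claw":1},{"x":0,"y":0,"z":0,"ax":0,"ay":0,"az":0.03,"claw":1},{"x":0,"y":0,"z":0,"ax":0,"ay":0,"az":0.04,"claw":1},{"x":0,"y":0,"z":0,"ax":0,"ay":0,"az":0.05,"claw":1}]' 25 >/dev/null
python3 st.py
```

```text
t 20.1667 j [-0.73 -0.19  0.42  2.24  0.62  0.61 -1.37] w 0.016
F tool [ 4.  -1.3  7.1] M tool [ 0.026  0.155 -0.366] Mn about -0.366
jaw deg -27.5 tilt err 0.06 shift to axis (tool) [-0.0013  0.0013  0.0089]
t 20.5833 j [-0.72 -0.19  0.41  2.24  0.61  0.6  -1.46] w 0.0164
F tool [ 5.1 -2.9  6.3] M tool [ 0.264  0.419 -0.772] Mn about -0.772
jaw deg -33.1 tilt err 0.05 shift to axis (tool) [-0.0014  0.0017  0.009 ]
```

```bash
python3 -m crank '[{"x":0,"y":0,"z":0,"ax":0,"ay":0,"az":0,"claw":0.5},{"x":0,"y":0,"z":0,"ax":0,"ay":0,"az":0,"claw":-1},{"x":0,"y":0,"z":0,"ax":0,"ay":0,"az":0,"claw":-1},{"x":0,"y":0,"z":0,"ax":0,"ay":0,"az":0,"claw":-1},{"x":0,"y":0,"z":0,"ax":0,"ay":0,"az":0,"claw":-1}]' >/dev/null
python3 -m crank '[{"x":0,"y":0,"z":0,"ax":0,"ay":0,"az":0,"claw":-1},{"x":0,"y":0,"z":0,"ax":0,"ay":0,"az":0,"claw":-1},{"x":0,"y":0,"z":0,"ax":0,"ay":0,"az":0,"claw":-1},{"x":0,"y":0,"z":0,"ax":0,"ay":0,"az":0,"claw":-1},{"x":0,"y":0,"z":0,"ax":0,"ay":0,"az":0,"claw":-1}]' >/dev/null
python3 -m crank '[{"x":0,"y":0,"z":0,"ax":0,"ay":0,"az":-0.06,"claw":-1},{"x":0,"y":0,"z":0,"ax":0,"ay":0,"az":-0.12,"claw":-1},{"x":0,"y":0,"z":0,"ax":0,"ay":0,"az":-0.18,"claw":-1},{"x":0,"y":0,"z":0,"ax":0,"ay":0,"az":-0.24,"claw":-1},{"x":0,"y":0,"z":0,"ax":0,"ay":0,"az":-0.3,"claw":-1}]' >/dev/null
python3 -m crank '[{"x":0,"y":0,"z":0,"ax":0,"ay":0,"az":-0.06,"claw":-1},{"x":0,"y":0,"z":0,"ax":0,"ay":0,"az":-0.12,"claw":-1},{"x":0,"y":0,"z":0,"ax":0,"ay":0,"az":-0.18,"claw":-1},{"x":0,"y":0,"z":0,"ax":0,"ay":0,"az":-0.24,"claw":-1},{"x":0,"y":0,"z":0,"ax":0,"ay":0,"az":-0.3,"claw":-1}]' >/dev/null
python3 -m crank '[{"x":0,"y":0,"z":0,"ax":0,"ay":0,"az":-0.06,"claw":-1},{"x":0,"y":0,"z":0,"ax":0,"ay":0,"az":-0.12,"claw":-1},{"x":0,"y":0,"z":0,"ax":0,"ay":0,"az":-0.18,"claw":-1},{"x":0,"y":0,"z":0,"ax":0,"ay":0,"az":-0.24,"claw":-1},{"x":0,"y":0,"z":0,"ax":0,"ay":0,"az":-0.3,"claw":-1}]'
python3 st.py
```

```text
time: 22.67
ee_pos: [0.5617, 0.0221, 0.1789]
eef_rot: [0.822, 0.484, 0.23, 0.193]
ft_force: [0.4, -0.4, -0.8]
width: 0.0871
t 22.6667 j [-0.96 -0.24  0.63  2.25  0.71  0.65  0.27] w 0.0871
F tool [-0.3  0.   1. ] M tool [ 0.626 -0.263  0.036] Mn about 0.036
jaw deg 70.4 tilt err 0.09 shift to axis (tool) [-0.0009 -0.0011  0.0089]
```

```bash
python3 - <<'E'
from pawl import *
# bar orientation by the white mark in the released top/scene pictures
c=camera("scene");b=camera("top")
for nm,im,(u0,u1,v0,v1) in(("scene",c,(266,295,158,172)),("top",b,(235,275,175,210)),("scene s8",np.load("s8.npz"),(266,295,158,172))):
    h=cv2.cvtColor(im["color"],cv2.COLOR_BGR2HSV)[v0:v1,u0:u1]
    m=(h[...,1]<60)&(h[...,2]>170)
    v,u=np.nonzero(m);print(nm,len(u),(np.c_[u+u0,v+v0].mean(0) if len(u) else None))
    g=cv2.inRange(h,(45,90,60),(80,255,255));v,u=np.nonzero(g);print("green",len(u),u.min()+u0,u.max()+u0,v.min()+v0)
np.savez("s9.npz",**c);np.savez("t9.npz",**b)
E
```

```text
scene 14 [273.92857143 163.57142857]
green 157 270 291 164
top 97 [255.4742268  184.75257732]
green 196 245 262 183
scene s8 15 [273.73333333 163.53333333]
green 158 270 291 164
```

```bash
python3 -m crank '[{"x":-0.001,"y":-0.001,"z":0.004,"ax":0,"ay":0,"az":0,"claw":-0.2},{"x":-0.001,"y":-0.001,"z":0.004,"ax":0,"ay":0,"az":0,"claw":0},{"x":-0.001,"y":-0.001,"z":0.004,"ax":0,"ay":0,"az":0,"claw":0.5},{"x":-0.001,"y":-0.001,"z":0.004,"ax":0,"ay":0,"az":0,"claw":1},{"x":-0.001,"y":-0.001,"z":0.004,"ax":0,"ay":0,"az":0,"claw":1}]' 60 >/dev/null
python3 st.py
python3 -m crank '[{"x":0,"y":0,"z":0,"ax":0,"ay":0,"az":0,"claw":1},{"x":0,"y":0,"z":0,"ax":0,"ay":0,"az":0,"claw":1},{"x":0,"y":0,"z":0,"ax":0,"ay":0,"az":0.01,"claw":1},{"x":0,"y":0,"z":0,"ax":0,"ay":0,"az":0.02,"claw":1},{"x":0,"y":0,"z":0,"ax":0,"ay":0,"az":0.03,"claw":1}]' 60 >/dev/null
python3 st.py
python3 -m crank '[{"x":0,"y":0,"z":0,"ax":0,"ay":0,"az":0.01,"claw":1},{"x":0,"y":0,"z":0,"ax":0,"ay":0,"az":0.02,"claw":1},{"x":0,"y":0,"z":0,"ax":0,"ay":0,"az":0.03,"claw":1},{"x":0,"y":0,"z":0,"ax":0,"ay":0,"az":0.04,"claw":1},{"x":0,"y":0,"z":0,"ax":0,"ay":0,"az":0.05,"claw":1}]' 60 >/dev/null
python3 st.py
python3 -m crank '[{"x":0,"y":0,"z":0,"ax":0,"ay":0,"az":0.01,"claw":1},{"x":0,"y":0,"z":0,"ax":0,"ay":0,"az":0.02,"claw":1},{"x":0,"y":0,"z":0,"ax":0,"ay":0,"az":0.03,"claw":1},{"x":0,"y":0,"z":0,"ax":0,"ay":0,"az":0.04,"claw":1},{"x":0,"y":0,"z":0,"ax":0,"ay":0,"az":0.05,"claw":1}]' 60 >/dev/null
python3 st.py
```

```text
t 23.1833 j [-0.96 -0.23  0.64  2.25  0.71  0.63  0.27] w 0.0613
F tool [ 0.9 -0.2  0.7] M tool [ 0.627 -0.207  0.051] Mn about 0.052
jaw deg 70.0 tilt err 0.1 shift to axis (tool) [ 0.0001 -0.0001  0.0049]
t 23.6 j [-0.95 -0.23  0.63  2.25  0.71  0.63  0.21] w 0.0516
F tool [-4.2  0.  -4.9] M tool [ 0.476 -1.108 -0.066] Mn about -0.066
jaw deg 66.5 tilt err 0.14 shift to axis (tool) [ 0.0005 -0.0002  0.0049]
t 24.0167 j [-0.94 -0.23  0.62  2.25  0.7   0.63  0.11] w 0.0519
F tool [-3.2  1.1 -6.1] M tool [ 0.404 -1.048 -0.011] Mn about -0.011
jaw deg 60.7 tilt err 0.13 shift to axis (tool) [ 0.0004 -0.0002  0.0049]
t 24.4333 j [-0.93 -0.22  0.6   2.25  0.69  0.63  0.02] w 0.0517
F tool [-2.9  0.1 -5. ] M tool [ 0.271 -1.092 -0.011] Mn about -0.011
jaw deg 55.0 tilt err 0.12 shift to axis (tool) [ 0.0003 -0.0002  0.0049]
```

```bash
python3 -m crank '[{"x":0,"y":0,"z":0,"ax":0,"ay":0,"az":0.01,"claw":1},{"x":0,"y":0,"z":0,"ax":0,"ay":0,"az":0.02,"claw":1},{"x":0,"y":0,"z":0,"ax":0,"ay":0,"az":0.03,"claw":1},{"x":0,"y":0,"z":0,"ax":0,"ay":0,"az":0.04,"claw":1},{"x":0,"y":0,"z":0,"ax":0,"ay":0,"az":0.05,"claw":1}]' 60 >/dev/null
python3 st.py
python3 -m crank '[{"x":0,"y":0,"z":0,"ax":0,"ay":0,"az":0.01,"claw":1},{"x":0,"y":0,"z":0,"ax":0,"ay":0,"az":0.02,"claw":1},{"x":0,"y":0,"z":0,"ax":0,"ay":0,"az":0.03,"claw":1},{"x":0,"y":0,"z":0,"ax":0,"ay":0,"az":0.04,"claw":1},{"x":0,"y":0,"z":0,"ax":0,"ay":0,"az":0.05,"claw":1}]' 60 >/dev/null
python3 st.py
python3 -m crank '[{"x":0,"y":0,"z":0,"ax":0,"ay":0,"az":0.01,"claw":1},{"x":0,"y":0,"z":0,"ax":0,"ay":0,"az":0.02,"claw":1},{"x":0,"y":0,"z":0,"ax":0,"ay":0,"az":0.03,"claw":1},{"x":0,"y":0,"z":0,"ax":0,"ay":0,"az":0.04,"claw":1},{"x":0,"y":0,"z":0,"ax":0,"ay":0,"az":0.05,"claw":1}]' 60 >/dev/null
python3 st.py
python3 - <<'E'
from pawl import *
c=camera("scene");b=camera("top");np.savez("s10.npz",**c);pawl(c,"scene",(255,280,172,187));pawl(b,"top",(258,272,180,200))
E
```

```text
t 24.85 j [-0.91 -0.22  0.59  2.25  0.69  0.62 -0.08] w 0.0517
F tool [-3.5  2.5 -6.2] M tool [ 0.154 -1.166  0.044] Mn about 0.044
jaw deg 49.3 tilt err 0.11 shift to axis (tool) [ 0.0002 -0.0002  0.0049]
t 25.2667 j [-0.9  -0.22  0.58  2.25  0.68  0.62 -0.17] w 0.0519
F tool [-2.7  2.4 -4.6] M tool [-0.132 -1.108  0.012] Mn about 0.012
jaw deg 43.6 tilt err 0.1 shift to axis (tool) [ 0.0001 -0.0002  0.0049]
t 25.6833 j [-0.88 -0.21  0.57  2.25  0.68  0.62 -0.27] w 0.0518
F tool [-1.2  3.5 -2.3] M tool [-0.62  -0.923 -0.352] Mn about -0.353
jaw deg 37.9 tilt err 0.08 shift to axis (tool) [-0.0002 -0.0003  0.0049]
scene 14 [[268.  181.1]] r [38.] ang [-66.9]
top 32 [[263.8 187.3]] r [31.2] ang [-59.6]
```

```bash
python3 -m crank '[{"x":0,"y":0,"z":0,"ax":0,"ay":0,"az":0,"claw":0.3},{"x":0,"y":0,"z":0,"ax":0,"ay":0,"az":0,"claw":-0.3},{"x":0,"y":0,"z":0,"ax":0,"ay":0,"az":0,"claw":-1},{"x":0,"y":0,"z":0,"ax":0,"ay":0,"az":0,"claw":-1},{"x":0,"y":0,"z":0,"ax":0,"ay":0,"az":0,"claw":-1}]' >/dev/null
python3 st.py
python3 -m crank '[{"x":0,"y":0,"z":-0.02,"ax":0,"ay":0,"az":0,"claw":-1},{"x":0,"y":0,"z":-0.04,"ax":0,"ay":0,"az":0,"claw":-1},{"x":0,"y":0,"z":-0.06,"ax":0,"ay":0,"az":0,"claw":-1},{"x":0,"y":0,"z":-0.08,"ax":0,"ay":0,"az":0,"claw":-1},{"x":0,"y":0,"z":-0.1,"ax":0,"ay":0,"az":0,"claw":-1}]' >/dev/null
python3 st.py
python3 - <<'E'
from pawl import *
c=camera("scene");b=camera("top");pawl(c,"scene",(255,280,172,187));pawl(b,"top",(258,272,180,200))
np.savez("s11.npz",**c);np.savez("t11.npz",**b)
B=cv2.resize(c["color"][150:200,255:305],None,fx=8,fy=8,interpolation=cv2.INTER_CUBIC)
A=cv2.resize(b["color"][160:210,230:280],None,fx=8,fy=8,interpolation=cv2.INTER_CUBIC)
cv2.imwrite("pics/s11.png",np.hstack([A,B]))
for nm,im,(u0,u1,v0,v1) in(("scene",c,(266,295,158,172)),("s8",np.load("s8.npz"),(266,295,158,172)),("s0",np.load("scene0.npz"),(266,295,158,172))):
    h=cv2.cvtColor(im["color"],cv2.COLOR_BGR2HSV)[v0:v1,u0:u1]
    v,u=np.nonzero((h[...,1]<60)&(h[...,2]>170));print(nm,len(u),(np.c_[u+u0,v+v0].mean(0) if len(u) else None))
    g=cv2.inRange(h,(45,90,60),(80,255,255));v,u=np.nonzero(g);print("green",len(u),u.min()+u0,u.max()+u0,v.min()+v0)
top=G+.0125*n
for a in(-36,-75,-90,-100,-110,-120,-130,-140,-150):
  A_=np.radians(a);print(a,proj(c,top+.016*(np.cos(A_)*xt+np.sin(A_)*yt)).round(1))
E
```

```text
t 26.2 j [-0.88 -0.21  0.57  2.25  0.68  0.62 -0.27] w 0.0692
F tool [ 0.3 -1.1 -0.6] M tool [ 0.398 -0.592 -0.042] Mn about -0.042
jaw deg 38.0 tilt err 0.08 shift to axis (tool) [-0.0002  0.0006  0.0049]
t 26.6167 j [-0.87 -0.46  0.39  2.23  0.67  0.92 -0.27] w 0.0868
F tool [ 0.9 -0.7 -0.2] M tool [ 0.315 -0.584 -0.019] Mn about -0.019
jaw deg 38.0 tilt err 0.07 shift to axis (tool) [-1.00e-04  3.00e-04  1.06e-01]
scene 11 [[268.2 181.4]] r [38.6] ang [-64.1]
top 35 [[263.5 187.9]] r [29.7] ang [-62.2]
scene 11 [275.63636364 162.81818182]
green 130 272 289 164
s8 15 [273.73333333 163.53333333]
green 158 270 291 164
s0 11 [276.90909091 165.81818182]
green 94 274 287 162
-36 [[277.9 164.8]]
-75 [[274.9 164.1]]
-90 [[274.4 163.7]]
-100 [[274.4 163.4]]
-110 [[274.6 163.1]]
-120 [[274.9 162.8]]
-130 [[275.5 162.6]]
-140 [[276.2 162.3]]
-150 [[277.  162.1]]
```

View pics/s11.png

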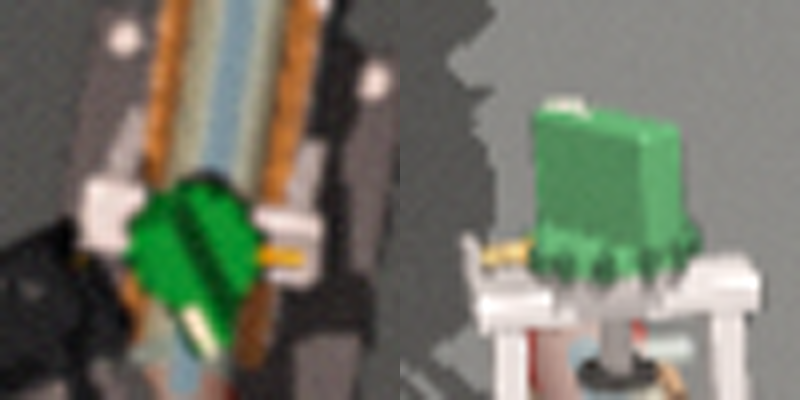

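```bash
python3 - <<'E'
from pawl import *
T0=np.load("top0.npz");top=G+.0125*n
def ang(px,h):
    P=G+h*n;d=plane(T0,[px],P,n)[0]-P;return np.round([np.hypot(d@xt,d@yt)*1e3,np.degrees(np.arctan2(d@yt,d@xt))],1)
for nm in("top0","t11"):
    im=np.load(nm+".npz")["color"];h=cv2.cvtColor(im,cv2.COLOR_BGR2HSV)
    box=np.zeros(h.shape[:2],bool);box[176:208,242:270]=1
    m=box&(h[...,1]<110)&(h[...,2]>150)&(h[...,0]<60)   # white mark candidates
    k,l,st,ce=cv2.connectedComponentsWithStats(m.astype(np.uint8))
    for i in range(1,k):
        if st[i,4]>2: print(nm,"mark?",st[i,4],ce[i].round(1),ang(ce[i],.0125))
    g=cv2.inRange(h,(45,90,40),(80,255,255))>0
    v,u=np.nonzero(g&box);print("green mean",u.mean(),v.mean())
print("pin top0 ",ang((215+230/5-.4,130+268/5-.4),-.0245),"now",ang((230+282/8-.4,160+257/8-.4),-.0245))
# bar edges, scene s11: front-top edge & end edge directions on outer plane
S=np.load("s11.npz")
P=plane(S,[((x-403.5)/8+255,(y-3.5)/8+150) for x,y in((535,115),(640,135),(680,124))],top,n)-top
Q=np.c_[P@xt,P@yt]*1e3;print(Q.round(1))
pts=lambda a:[top+i*.026*(np.cos(a)*xt+np.sin(a)*yt)+j*.008*(np.cos(a)*yt-np.sin(a)*xt) for i,j in((1,1),(-1,1),(-1,-1))]
for a in(-130,-135,-140,-145,-150,-155): print(a,((proj(S,pts(np.radians(a)))-[255,150])*8+[403.5,3.5]).round().tolist())
E
```

```text
top0 mark? 65 [244.4 183.7] [41.8 38.4]
top0 mark? 19 [253.1 178.2] [53.8  5.1]
top0 mark? 100 [265.3 186. ] [ 48.6 -40.9]
top0 mark? 19 [255.8 192.6] [ 15.1 -36. ]
top0 mark? 3 [256.3 200.3] [  17.5 -129.1]
top0 mark? 16 [244.2 204.1] [ 34.6 147.8]
top0 mark? 8 [249.4 205.9] [ 32.  173.9]
green mean 252.68949771689498 191.70776255707761
t11 mark? 64 [244.3 183.7] [41.8 38.9]
t11 mark? 17 [253.2 177.8] [54.8  4.6]
t11 mark? 10 [259.9 179. ] [ 56.4 -14.5]
t11 mark? 74 [266.6 186.9] [ 49.8 -45.7]
t11 mark? 6 [249.7 200.5] [ 15.9 162.3]
t11 mark? 17 [254.6 200.7] [  15.8 -145.8]
t11 mark? 6 [249.5 206. ] [ 32.3 174.7]
green mean 254.1244635193133 191.23175965665237
pin top0  [ 31.1 -31.4] now [ 32.1 -85.1]
[[ -0.3 -23.1]
 [ 32.4   3.6]
 [ 23.7  16.5]]
-130 [[525.0, 107.0], [674.0, 124.0], [702.0, 111.0]]
-135 [[527.0, 105.0], [667.0, 125.0], [700.0, 113.0]]
-140 [[530.0, 103.0], [660.0, 127.0], [697.0, 115.0]]
-145 [[534.0, 101.0], [653.0, 128.0], [693.0, 117.0]]
-150 [[539.0, 100.0], [646.0, 129.0], [689.0, 119.0]]
-155 [[544.0, 98.0], [638.0, 130.0], [684.0, 121.0]]
```

```bash
python3 - <<'E'
from pawl import *
a=np.load("top0.npz")["color"];b=np.load("t11.npz")["color"];s0=np.load("scene0.npz")["color"];s1=np.load("s11.npz")["color"]
for nm,A,B,(u0,u1,v0,v1) in(("reagent",a,b,(155,185,143,178)),("funnel",a,b,(145,173,222,250)),("flask",a,b,(347,378,180,210)),("reagent s",s0,s1,(374,412,190,242)),("flask s",s0,s1,(135,172,222,265)),("glass end",a,b,(250,275,138,165))):
    print(nm,np.abs(A[v0:v1,u0:u1].astype(int)-B[v0:v1,u0:u1]).mean().round(1))
t8=np.load("t8.npz");t11=np.load("t11.npz")
for t in(t8,t11):
    h=cv2.cvtColor(t["color"],cv2.COLOR_BGR2HSV)[185:198,260:272];m=(h[...,0]>15)&(h[...,0]<30)&(h[...,1]>130)
    v,u=np.nonzero(m);print("pin",len(u),u.mean()+260,v.mean()+185)
from bench import close_job
close_job()
E
```

```text
reagent 2.6
funnel 2.3
flask 2.5
reagent s 5.2
flask s 5.4
glass end 2.6
pin 12 264.0 191.58333333333334
pin 13 263.84615384615387 192.15384615384616
the job is handed in; nothing more can be done
```

The knob is tight and appears to have slipped exactly two clicks. I let go, backed the gripper about 0.1 m clear of the knob, and handed the job in at about 26.8 s. I got the click count from the camera images, since nothing reads the joints directly.

**What I did:** I gripped the bar across its width and turned it clockwise until the screw stopped. After that I regripped several times; the last grip was on the bar's ends, and it took the knob past the second click.

**Last checks:**
- **Turn:** the white mark moved from -36° to -146°, about 1.92 rad in all. The brass pawl pin, seen from above, turned about 0.9 rad (rough), so the screw took roughly that much.
- **Clicks:** the pin then stayed still to within a pixel while the bar went on from about -82° to -112° and then -146°. That is about 1.1 rad of slip, against 1.05 for two clicks.
- **Glassware:** the reagent and flask images (both cameras) and the funnel and glass-end images (top camera) match the starting pictures, differing only at noise level. Contact forces stayed below about 25 N.

**What disagreed:**
- **Pawl angle:** the scene camera gave a smaller screw turn, about 0.67 rad against 0.94 from above. I trusted the top view because the scene camera sees that motion almost edge-on.
- **Torque:** on four grips across the bar's width, and briefly at the end of the last grip, the wrist torque rose to 0.35–1.45 N m, well above the stated 0.12 N m, before I released. I did not find out why.

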